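# Take a gas canister's pressure with a stick gauge

## Robot

A 6-joint arm with a two-finger parallel gripper is mounted at the origin on the work surface; the furniture and walls round the work are solid. World frame = base frame: x ahead of the robot, y to its left, z up, the work surface at z = 0. Lengths are in m, angles in degrees, forces in N, time in s.
With the tool pointing down it reaches from about 0.375 to 0.9 m from the base axis. Payload 3.1 kg.
Tool frame: the origin (TCP) lies on the centre line of the jaws, within the pads' length; the fingertips stand 25 mm ahead of it and the grasp point (between the pads) lies 6 mm ahead of it; z points along the fingers, y is the line along which they close (so a half turn about z gives the same grasp; the last joint's range is limited). The gripper opens to 87 mm and grips with 3 to 60 N. Pads are 19 mm wide; open, the fingers measure 117 mm over their backs; the gripper's body (75 mm by 190 mm) begins 51 mm behind the grasp point.
Start: joints at [-76.748, 30.224, 82.088, -0, 67.689, -10.227], TCP at [0.249, -0.573, 0.248] pointing down, gripper open.
Joint ranges: [-176.69, 176.69], [-43.24, 126.21], [12.49, 139.97], [-82, 262], [0, 151.66], [-163.58, 163.58]. Speed limits (degrees/s): [159.86, 159.86, 180, 180, 180, 180].

## Interface

Orientations are given as a 3x3 rotation matrix whose columns are the frame's x, y, z axes.
In Python, from rig import * gives the robot as it stands.
- The arm moves only by the tool step_arm, never from a script. Its argument "steps" is a list of rows, each a list of 7 numbers: the shift along the tool's x, y, z normalised to -1 to 1, where 1 is 0.3 m, then the turn, a rotation vector about the tool's x, y, z normalised to -1 to 1, where 1 is 45 degrees, then the gripper's target within -1 to 1 (shut at 1, half-way at 0, fully open at -1). A call has 1 to 8 rows; each row is the pose to reach, as a shift and turn from the pose commanded when the call began, along the tool's axes at that moment; what a row does not reach only later rows make up. A row lasts 1/12 s, in which the tool goes at most 41.7 mm and 7.16 degrees, less where a joint would pass 70% of its speed; a pose out of reach is approached as far as the arm can. A call with a number of a shift or a turn outside -1 to 1 is refused whole. A call with a gripper value outside its range is refused whole. The fingers move at their own pace and stop on an object; the grip force is fixed at half the most. Time passes only in rows, so rows that repeat a pose let the fingers close. It gives the time, the measured TCP pose, the force, the opening and the grip force at its end, in the units of the state.
- read_state(): the state, without advancing time (a new reading comes with each control period).
- capture(name): name is "scene" or "top" or "wrist"; returns a dict with "image" (400x640x3 uint8, red, green, blue), "vertical_fov" (degrees; the focal length in pixels is half the picture's height over the tangent of half this angle, whatever the lens; pixels are square), "cx", "cy" (the principal point, pixels), "world_from_camera" (4x4, takes a point from camera to world coordinates); the wrist camera has in their place "T_tool_cam" (4x4, takes a point from camera to tool coordinates, whose origin is the TCP and whose axes are the flange's). Camera axes: x right, y down, z forward; pixel columns grow to the right and rows downward; lengths in m; the calibration is good to about 2 mm. A picture is of the moment at which its call begins: read the wrist's pose just before it. There is no depth.
- hand_in(): hands the job in; it is judged then, once.
The state is a dict: "time_s": time; "joint_positions": joint angles; "qvel": joint speeds; "tau": joint torques, N m; "position": TCP position; "tcp_rot": TCP orientation; "force": force on the tool from outside, world axes, zero at the start; "moment": the same for the moment, N m; "opening": opening from 0.0 (shut) to 1.0 (fully open); "grasp_force": force on a finger pad.
Only numpy, scipy, OpenCV 4.12 (cv2) and the standard library are available. Lean on these libraries where they do the work, as an engineer would, in place of code of your own. Each camera call takes 0.05 s, during which the arm holds its last target. There are 200 camera calls.

## Task

Pick up the yellow stick gauge and set it down in the sloping rest, black chuck at the low end, and let go so that you can take it again with a new grip. Then hold it upright and press its chuck squarely down over the brass valve of the blue canister until the red collar is fully down and the gas has pushed the rod out. Put the gauge back in the rest the same way round and let go, with the rod still out to show the reading; leave the other things on the bench where they are.

Things in the scene. Friction and masses are not known exactly. Their poses are not given: they have to be found in the camera images.
- gauge_mid (a point): Centre of the loose stick gauge: yellow square bar 28 x 28 x 150 mm, black chuck at one end, white rod with red tip at the other (tip stands out 8 mm when in). Own x axis = from chuck to rod; body runs x = -75 (chuck mouth) to +75 mm; y, z square to its flat sides, z up at the start. Starts lying on a fixed flat green lid 8 mm thick. Grip it across the flat sides.
- gauge_mouth (a point): Middle of the chuck's mouth, on the gauge's axis at x = -75 mm: a 20 mm square bore in the 28 mm end, 31 mm deep to the rod's foot. The valve stem goes into this bore and the rim presses the red collar.
- gauge_rod (a joint): How far the rod has come out of the gauge, m: 0 in, at most 0.062. Light friction (0.4 N) holds it where it was pushed. After a full press it reads about 0.030 to 0.056, by the hidden pressure.
- gauge: The same gauge as a body (0.14 kg); origin and axes as gauge_mid.
- rest_seat (a point): Where the gauge's centre lies when parked in the fixed sloping rest (aluminium trough, grey base 130 x 66 mm), 145 mm above the bench. Rest's x is level, low end to high end; the trough rises at 40 degrees (0.70 rad) along x; the parked gauge points rod end up along it, chuck against the low lip. Trough floor 18 mm wide; side guides (35 mm gap, 15 mm high) only at the two ends, middle free for fingers.
- valve_top (a point): Top of the upright brass valve stem (13 mm thick, conical tip) on the blue gas canister (66 mm thick, on an 86 mm square plate, fixed), 145.5 mm above the bench. The red collar (disc 44 mm across) surrounds the stem, its top 11 mm below this point when up and 21 mm below when fully down.
- valve_collar (a joint): How far the red collar is pressed down, m: 0 up, 0.010 fully down on its stop. Spring 2.4 N at the start of the stroke, 6.4 N at the end; pushing the rod adds up to about 3 N. It springs back up.
- wash_bottle: Bystander: white squeeze bottle with red spout, 190 mm high; origin under its centre.
- dropper_red: Bystander: small white dropper bottle with red cap, 73 mm high; origin under its centre.
- dropper_blue: Bystander: small brown dropper bottle with blue cap, 73 mm high; origin under its centre.

How it is judged:
By the outcome, as a careful person would: the job done as asked, in the order asked, and still so for the second after the job is handed in, with the robot touching nothing.
It also fails if it takes over 67 s, if anything falls off the work surface, if the arm or the gripper's body presses on something with over 40 N, if the wrist force passes 120 N, or if a joint passes its speed limit or range.

## Working session

There is one attempt and no reset: what is moved stays moved. The work goes in short steps, Python scripts to look and compute and a tool call to move; the robot and the scene stay as the last step left them, time stands still between calls to the robot, and variables do not carry over. Pictures are saved under pics/ and viewed, at most 10 in all, crops included, and the job is handed in when it is done.

Besides the shell and the picture viewer there is one more tool, called after "Emit:" as name(argument=value, ...), one argument or row to a line, values as JSON. step_arm: Moves the arm, as the interface text tells. Scaled input: -1 to 1 covers 0.3 m each way for a shift and 45 degrees each way for a turn. Its arguments: {"type":"object","properties":{"steps":{"type":"array"}},"required":["steps"]}

```bash
mkdir -p pics; ls; python3 - <<'E'
from rig import *
import cv2,numpy as np
s=read_state();print(s['time_s'],s['position'],np.round(s['tcp_rot'],4).tolist())
ims=[]
for n in("scene","top"):
    c=capture(n);cv2.imwrite(f'pics/{n}0.png',c['image'][:,:,::-1]);print(n,c['vertical_fov'],c['cx'],c['cy'],np.round(c['world_from_camera'],4).tolist())
E
```

```text
pics
0.0 [ 0.2488929  -0.57257157  0.24658341] [[0.9172, 0.3984, -0.0005], [0.3984, -0.9172, 0.0021], [0.0004, -0.0021, -1.0]]
scene 43.151373728376804 322.41137337522986 202.45827528282445 [[0.684, -0.5269, 0.5044, -0.4332], [-0.7294, -0.5022, 0.4645, -0.9657], [0.0085, -0.6857, -0.7278, 1.4604], [0.0, 0.0, 0.0, 1.0]]
top 51.432563570451066 320.3061361658425 201.3595179940941 [[-0.0148, -0.9986, 0.0504, 0.4345], [-0.9998, 0.014, -0.0148, -0.0964], [0.014, -0.0506, -0.9986, 1.5307], [0.0, 0.0, 0.0, 1.0]]
```

View pics/scene0.png

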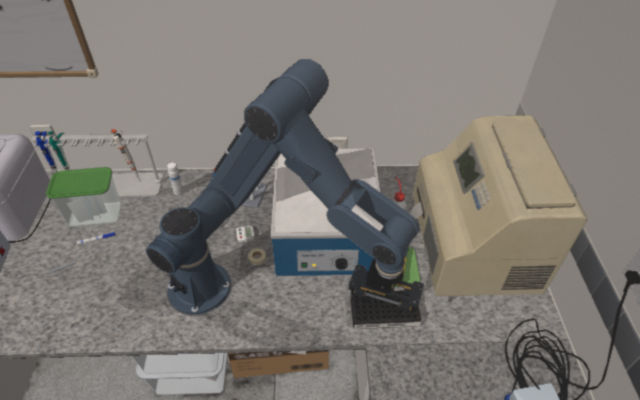

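View pics/top0.png

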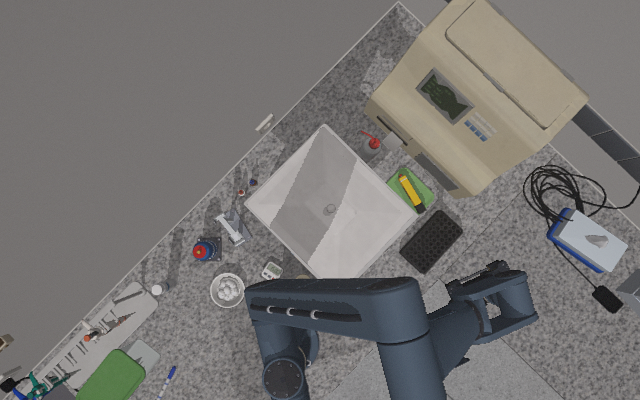

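The scene view is blocked for the small parts. In the top view the gauge is at about (411,190) on the green lid, the canister at (205,250), the rest at (230,228), and a white-topped box sits between them. I'll enlarge those parts.

```bash
python3 - <<'E'
import cv2,numpy as np
a=cv2.imread('pics/top0.png')
k=8
l=cv2.resize(a[210:275,185:260],None,fx=k,fy=k,interpolation=cv2.INTER_CUBIC)
r=cv2.resize(a[155:220,375:450],None,fx=k,fy=k,interpolation=cv2.INTER_CUBIC)
l=cv2.resize(a[170:270,185:265],None,fx=5,fy=6,interpolation=cv2.INTER_CUBIC)
l=cv2.resize(a[172:272,186:266],(400,500),interpolation=cv2.INTER_CUBIC)
r=cv2.resize(a[125:225,360:440],(400,500),interpolation=cv2.INTER_CUBIC)
cv2.imwrite('pics/top0c.png',np.hstack([l,r]))
E
```

```text
(no output)
```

View pics/top0c.png

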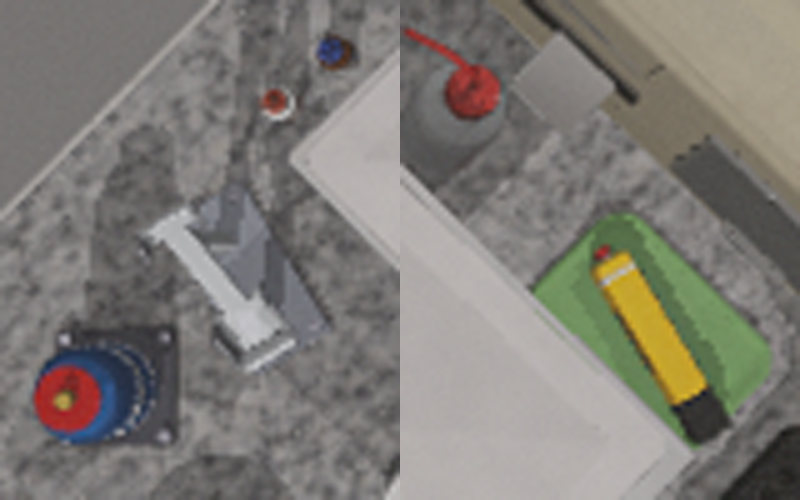

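The enlargement shows the rest with its trough running from (170,225) to (265,345), the valve tip at (63,400), the gauge's rod end at (612,262) and its chuck end at about (712,430), in crop pixels. Next I'll turn these into positions.

```bash
cat > h.py <<'E'
from rig import *
import cv2,numpy as np
from scipy.spatial.transform import Rotation as R
def cam(n):
    s=read_state(); c=capture(n); f=200/np.tan(np.radians(c['vertical_fov']/2))
    if n=='wrist':
        T=np.eye(4);T[:3,:3]=s['tcp_rot'];T[:3,3]=s['position'];T=T@np.array(c['T_tool_cam'])
    else: T=np.array(c['world_from_camera'])
    return c['image'][:,:,::-1].copy(),f,c['cx'],c['cy'],T
def ray(C,uv,z):
    _,f,cx,cy,T=C; d=T[:3,:3]@np.array([(uv[0]-cx)/f,(uv[1]-cy)/f,1]);o=T[:3,3]
    return o+d*(z-o[2])/d[2]
def proj(C,p):
    _,f,cx,cy,T=C; q=T[:3,:3].T@(np.array(p)-T[:3,3]); return q[:2]/q[2]*f+[cx,cy]
def rel(Rt,p,s=None):  # normalised step from present to target
    s=s or read_state(); R0=np.array(s['tcp_rot']); 
    return np.round(np.r_[R0.T@(np.array(p)-s['position'])/.3, R.from_matrix(R0.T@Rt).as_rotvec(degrees=True)/45],3)
E
python3 - <<'E'
from h import *
import rig;print([x for x in dir(rig) if x[0]!='_'])
C=cam('top');a=C[0]
L=lambda x,y:(186+(x)/5-.4,172+y/5-.4)
Rr=lambda x,y:(360+(x-400)/5-.4,125+y/5-.4)
P=lambda n,uv,z:print(n,np.round(ray(C,uv,z),4))
P('valve',L(63,400),.1455)
P('plate',L(121,382),.004)
for z in(.1,.19):P('troughUL',L(172,225),z);P('troughLR',L(262,345),z)
for q in [(225,192),(328,328),(190,215),(290,345)]:P('base',L(*q),.01)
h=cv2.cvtColor(a,cv2.COLOR_BGR2HSV);m=cv2.inRange(h,(18,120,100),(32,255,255));m[:, :385]=0;m[:,440:]=0;m[:160]=0;m[225:]=0
r=cv2.minAreaRect(cv2.findNonZero(m));print(r)
for b in cv2.boxPoints(r):P('yel',b,.036)
P('rodend',Rr(612,262),.036);P('redtip',Rr(602,253),.022)
for q in [(697,447),(733,412),(672,408),(706,385)]:P('chuck',Rr(*q),.036)
P('wash',Rr(472,90),.15)
for q in [(400+290-400,160)]:P('boxcornerL',L(*q),.15)
E
```

```text
['PlanningError', 'capture', 'hand_in', 'read_state']
valve [0.3438 0.2893 0.1455]
plate [0.347  0.2866 0.004 ]
troughUL [0.4593 0.2275 0.1   ]
troughLR [0.3762 0.1662 0.1   ]
troughUL [0.4577 0.2071 0.19  ]
troughLR [0.3799 0.1497 0.19  ]
base [0.4843 0.2092 0.01  ]
base [0.3842 0.1348 0.01  ]
base [0.4679 0.2347 0.01  ]
base [0.3722 0.1624 0.01  ]
((409.3088073730469, 190.0146942138672), (32.24173355102539, 9.089426040649414), 59.036251068115234)
yel [ 0.5889 -0.3981  0.036 ]
yel [ 0.6056 -0.4269  0.036 ]
yel [ 0.5044 -0.4845  0.036 ]
yel [ 0.4878 -0.4558  0.036 ]
rodend [ 0.5943 -0.416   0.036 ]
redtip [ 0.6025 -0.4118  0.022 ]
chuck [ 0.4593 -0.4742  0.036 ]
chuck [ 0.4842 -0.501   0.036 ]
chuck [ 0.4877 -0.4568  0.036 ]
chuck [ 0.504  -0.4819  0.036 ]
wash [ 0.6994 -0.3001  0.15  ]
boxcornerL [0.5004 0.1379 0.15  ]
```

```bash
python3 - <<'E'
from h import *
S=cam('scene');C=cam('top')
cv2.imwrite('pics/a.png',cv2.resize(S[0][130:330,240:600],(792,440),interpolation=cv2.INTER_CUBIC))
P=lambda n,c,uv,z:print(n,uv,z,np.round(ray(c,uv,z),3))
P('boxfrontL bottom',S,(276,273),0)
b=ray(S,(276,273),0)
for z in(.1,.15,.2):print(z,proj(S,[b[0],b[1],z]),'edge on top view:',[np.round(ray(C,q,z)[:2],3) for q in((424,215),(392,176),(327,124),(244,205))])
for z in(0,.1,.2,.3,.4):print('machine low front',[np.round(ray(C,q,z)[:2],3) for q in((367,102),(415,157),(475,192),(588,97))])
E
```

```text
boxfrontL bottom (276, 273) 0 [ 0.219 -0.148 -0.   ]
0.1 [274.26556925 255.60940674] edge on top view: [array([ 0.455, -0.475]), array([ 0.591, -0.368]), array([ 0.776, -0.145]), array([0.498, 0.145])]
0.15 [273.34140507 246.34310226] edge on top view: [array([ 0.454, -0.462]), array([ 0.586, -0.358]), array([ 0.764, -0.143]), array([0.496, 0.137])]
0.2 [272.37587641 236.66204903] edge on top view: [array([ 0.453, -0.449]), array([ 0.58 , -0.349]), array([ 0.752, -0.141]), array([0.494, 0.128])]
machine low front [array([ 0.882, -0.299]), array([ 0.672, -0.474]), array([ 0.539, -0.694]), array([ 0.892, -1.135])]
machine low front [array([ 0.852, -0.286]), array([ 0.657, -0.449]), array([ 0.532, -0.655]), array([ 0.862, -1.067])]
machine low front [array([ 0.823, -0.273]), array([ 0.641, -0.425]), array([ 0.525, -0.616]), array([ 0.832, -0.999])]
machine low front [array([ 0.794, -0.26 ]), array([ 0.626, -0.4  ]), array([ 0.518, -0.577]), array([ 0.802, -0.931])]
machine low front [array([ 0.765, -0.246]), array([ 0.61 , -0.375]), array([ 0.511, -0.538]), array([ 0.772, -0.864])]
```

View pics/a.png

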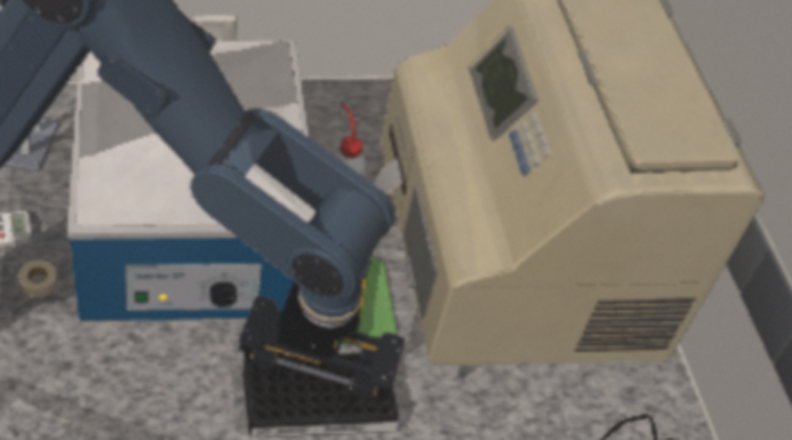

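The box is about 0.2 m high and its side runs close along the gauge. I'll move above the gauge and look with the wrist camera before choosing the grip.

Emit:
step_arm(
  steps=[
    [0.1, 0, -0.35, 0, 0, 0, -1],
    [0.2, 0, -0.45, 0, 0, 0, -1],
    [0.35, 0.03, -0.45, 0, 0, 0, -1],
    [0.5, 0.03, -0.45, 0, 0, 0, -1],
    [0.65, 0.03, -0.45, 0, 0, 0, -1],
    [0.78, 0.03, -0.45, 0, 0, 0, -1],
    [0.8, 0.03, -0.45, 0, 0, 0, -1],
    [0.8, 0.03, -0.45, 0, 0, 0, -1],
  ],
)

```text
time_s: 0.92
position: [0.4779, -0.4828, 0.3833]
tcp_rot: [[0.915, 0.403, 0.004], [0.403, -0.915, 0.0], [0.004, 0.001, -1.0]]
force: [0.5, -0.0, -0.4]
opening: 1.001
grasp_force: 0.0
```

```bash
python3 - <<'E'
from h import *
s=read_state();print(s['time_s'],s['position'],s['opening'],np.round(s['joint_positions'],1))
W=cam('wrist');np.savez('w1.npz',f=W[1],cx=W[2],cy=W[3],T=W[4])
S=cam('scene')
print(W[1:4],np.round(W[4],4).tolist())
print(np.round(np.linalg.inv(np.r_[np.c_[np.array(s['tcp_rot']),s['position']],[[0,0,0,1]]])@W[4],3))
cv2.imwrite('pics/w1.png',np.vstack([W[0],cv2.resize(S[0][130:330,280:600],(640,400))])[:600+200][:, :])
im=np.vstack([W[0],S[0][130:330]]);cv2.imwrite('pics/w1.png',im)
E
```

```text
0.9167 [ 0.47785371 -0.48277133  0.3832856 ] 1.0009605509193784 [-54.8  28.6  63.2   0.2  88.1  11.4]
(np.float64(339.4587502060799), 322.31741312209044, 202.7763410927125) [[0.4027, -0.8737, -0.2728, 0.5546], [-0.9153, -0.3843, -0.1202, -0.4501], [0.0002, 0.2981, -0.9545, 0.5216], [0.0, 0.0, 0.0, 1.0]]
[[-0.    -0.953 -0.302  0.084]
 [ 1.    -0.    -0.001  0.001]
 [ 0.001 -0.302  0.953 -0.138]
 [ 0.     0.     0.     1.   ]]
```

View pics/w1.png

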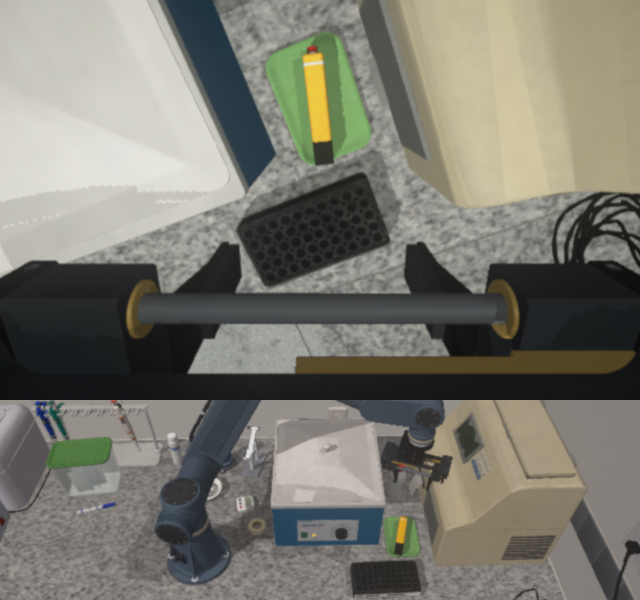

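The wrist view shows the gauge from its rod end (313,50) to its chuck end (322,163), between the box's wall foot (about (222,0) to (273,155)) and the machine (edge (360,0) to (450,200)), with a low black rack in front. I'll compute the clearances.

```bash
python3 - <<'E'
from h import *
d=np.load('w1.npz');W=(cv2.imread('pics/w1.png')[:400],float(d['f']),float(d['cx']),float(d['cy']),d['T'])
P=lambda n,uv,z:print(n,uv,z,np.round(ray(W,uv,z),4))
h=cv2.cvtColor(W[0],cv2.COLOR_BGR2HSV);m=cv2.inRange(h,(15,130,120),(32,255,255));m[:, :290]=0;m[:,345:]=0;m[180:]=0
cnt=max(cv2.findContours(m,0,2)[0],key=cv2.contourArea);r=cv2.minAreaRect(cnt);print(r)
b=cv2.boxPoints(r)
for q in b:P('yel',q,.036)
for q in((303,56),(326,55),(315,164),(334,162),(302,64),(325,63)):P('end',q,.036)
for q in((222,0),(273,155),(248,188)):P('boxfoot',q,0)
for q in((160,0),(240,195),(228,178)):P('boxtop',q,.2)
for q in((361,10),(415,155),(427,157)):P('machine panel',q,.0);P('machine panel',q,.05);P('machine panel',q,.1)
for q in((395,0),(463,200)):P('mach edge',q,.1);P('mach edge',q,.2)
for q in((238,222),(362,173),(388,240),(268,285)):P('rack',q,.03);P('rack',q,.06)
for q in((267,75),(337,33),(370,137),(300,165)):P('lid',q,.008)
S=cam('scene')
P2=lambda n,uv,z:print(n,uv,z,np.round(ray(S,uv,z),3))
P2('machine corner',(433,130+161),0);P2('rack bottomfront L',(353,130+196),0);P2('rackTop front L',(351,130+184),0.03);P2('machface',(425,130+113),0)
a=cv2.resize(S[0][240:340,330:470],(784,560),interpolation=cv2.INTER_CUBIC);cv2.imwrite('pics/s2.png',a)
E
```

```text
((317.6341552734375, 103.20732116699219), (77.19164276123047, 20.87156105041504), 83.6598129272461)
yel [303.  66.] 0.036 [ 0.5801 -0.4109  0.036 ]
yel [323.7439    63.695126] 0.036 [ 0.5938 -0.435   0.036 ]
yel [332.2683  140.41464] 0.036 [ 0.5063 -0.4868  0.036 ]
yel [311.5244  142.71951] 0.036 [ 0.4914 -0.4612  0.036 ]
end (303, 56) 0.036 [ 0.5914 -0.4061  0.036 ]
end (326, 55) 0.036 [ 0.6047 -0.4334  0.036 ]
end (315, 164) 0.036 [ 0.4654 -0.4779  0.036 ]
end (334, 162) 0.036 [ 0.4791 -0.5018  0.036 ]
end (302, 64) 0.036 [ 0.5818 -0.4087  0.036 ]
end (325, 63) 0.036 [ 0.5952 -0.4362  0.036 ]
boxfoot (222, 0) 0 [ 0.6145 -0.2751  0.    ]
boxfoot (273, 155) 0 [ 0.4455 -0.4151  0.    ]
boxfoot (248, 188) 0 [ 0.3805 -0.3978  0.    ]
boxtop (160, 0) 0.2 [ 0.5707 -0.2947  0.2   ]
boxtop (240, 195) 0.2 [ 0.4374 -0.4131  0.2   ]
boxtop (228, 178) 0.2 [ 0.4489 -0.3966  0.2   ]
machine panel (361, 10) 0.0 [ 0.6796 -0.453   0.    ]
machine panel (361, 10) 0.05 [ 0.6676 -0.4527  0.05  ]
machine panel (361, 10) 0.1 [ 0.6556 -0.4524  0.1   ]
machine panel (415, 155) 0.0 [ 0.5337 -0.6155  0.    ]
[... 545 characters left out ...]
 [ 0.3467 -0.408   0.06  ]
rack (362, 173) 0.03 [ 0.4799 -0.5471  0.03  ]
rack (362, 173) 0.06 [ 0.4844 -0.5411  0.06  ]
rack (388, 240) 0.03 [ 0.3996 -0.6311  0.03  ]
rack (388, 240) 0.06 [ 0.409  -0.6201  0.06  ]
rack (268, 285) 0.03 [ 0.2488 -0.4873  0.03  ]
rack (268, 285) 0.06 [ 0.2674 -0.485   0.06  ]
lid (267, 75) 0.008 [ 0.55   -0.3665  0.008 ]
lid (337, 33) 0.008 [ 0.6391 -0.435   0.008 ]
lid (370, 137) 0.008 [ 0.5308 -0.5385  0.008 ]
lid (300, 165) 0.008 [ 0.4495 -0.459   0.008 ]
machine corner (433, 291) 0 [ 0.536 -0.591  0.   ]
rack bottomfront L (353, 326) 0 [ 0.247 -0.48   0.   ]
rackTop front L (351, 314) 0.03 [ 0.262 -0.457  0.03 ]
machface (425, 243) 0 [ 0.69  -0.449  0.   ]
```

View pics/s2.png

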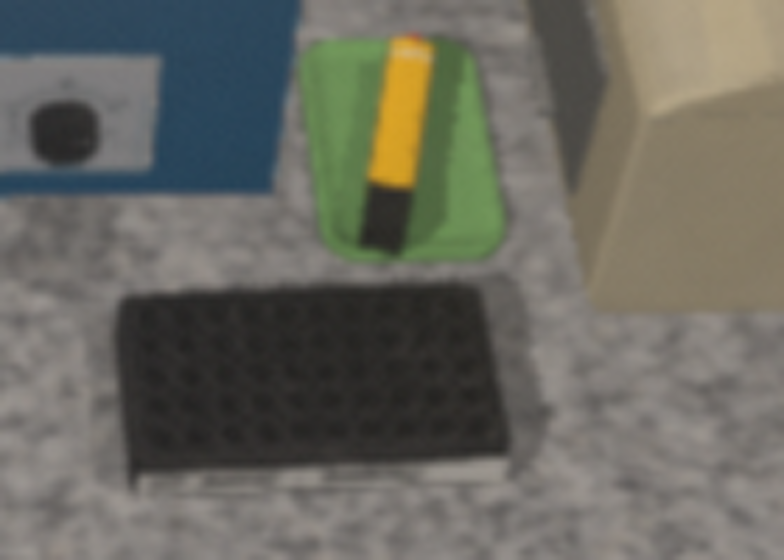

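Coming straight down doesn't fit, because the gap is about as wide as the hand. I'll grip the chuck end with the tool tilted, leaning towards the robot, and regrip later on open bench. First a check of the box corner, then the target.

```bash
cat >> h.py <<'E'
def tilt(yaw,th):  # tool x along yaw, tool z leaning towards +x by th from straight down
    y=np.radians(yaw);t=np.radians(th);u=np.array([np.cos(y),np.sin(y),0]);k=np.array([0,0,1.])
    x=np.cos(t)*u+np.sin(t)*k; z=np.sin(t)*u-np.cos(t)*k
    return np.c_[x,np.cross(z,x),z],u
E
python3 - <<'E'
from h import *
S=cam('scene')
q=lambda x,y:(330+x/5.6-.4,240+y/5.6-.4)
for n,p,z in(('box foot',q(275,192),0),('mach foot',q(593,308),0),('chuck top R/L',q(407,190),.036),('',q(370,188),.036),('chuck mouth bottom',q(362,248),.008),('',q(400,254),.008),('rod end',q(395,45),.036),('',q(434,48),.036),('rackfl',q(133,492),0),('rackbl top',q(125,297),.03),('rackbr top',q(478,287),.03)):print(n,np.round(ray(S,p,z),4))
Rt,u=tilt(31,45);side=np.array([u[1],-u[0],0])
c=np.array([.535,-.453,0]);ug=np.array([np.cos(np.radians(29.5)),np.sin(np.radians(29.5)),0])
g=c-.057*ug+.008*side;g[2]=.031
for d in(.126,.006):
  p=g-d*Rt[:,2];print(d,np.round(p,4),rel(Rt,p))
E
```

```text
box foot [ 0.4641 -0.4118  0.    ]
mach foot [ 0.5303 -0.6053  0.    ]
chuck top R/L [ 0.4988 -0.4831  0.036 ]
 [ 0.4844 -0.4657  0.036 ]
chuck mouth bottom [ 0.4634 -0.4796  0.008 ]
 [ 0.4759 -0.4992  0.008 ]
rod end [ 0.5838 -0.4095  0.036 ]
 [ 0.599 -0.429  0.036]
rackfl [ 0.2443 -0.484   0.    ]
rackbl top [ 0.325 -0.406  0.03 ]
rackbr top [ 0.4754 -0.5543  0.03  ]
0.126 [ 0.4131 -0.5338  0.1201] [-0.243  0.069  0.873  0.064  1.    -0.158]
0.006 [ 0.4859 -0.4901  0.0352] [ 0.038  0.032  1.156  0.064  1.    -0.158]
```

Emit:
step_arm(
  steps=[
    [-0.03, 0.01, 0.11, 0.008, 0.125, -0.02, -1],
    [-0.06, 0.02, 0.22, 0.016, 0.25, -0.04, -1],
    [-0.09, 0.026, 0.33, 0.024, 0.375, -0.06, -1],
    [-0.12, 0.035, 0.44, 0.032, 0.5, -0.08, -1],
    [-0.15, 0.043, 0.55, 0.04, 0.625, -0.1, -1],
    [-0.18, 0.052, 0.66, 0.048, 0.75, -0.12, -1],
    [-0.21, 0.06, 0.77, 0.056, 0.875, -0.14, -1],
    [-0.243, 0.069, 0.873, 0.064, 1, -0.158, -1],
  ],
)

```text
time_s: 1.78
position: [0.4111, -0.5354, 0.1196]
tcp_rot: [[0.604, 0.511, 0.611], [0.362, -0.859, 0.362], [0.71, 0.003, -0.704]]
force: [0.7, -0.6, -1.0]
opening: 1.001
grasp_force: 0.0
```

```bash
python3 - <<'E'
from h import *
s=read_state();print(np.round(s['position'],4),np.round(s['joint_positions'],1),s['force'])
Rt,u=tilt(31,45)
print(rel(Rt,[.4131,-.5338,.1201]),rel(Rt,[.4859,-.4901,.0352]))
W=cam('wrist');S=cam('scene')
np.savez('w2.npz',f=W[1],cx=W[2],cy=W[3],T=W[4])
cv2.imwrite('pics/w2.png',np.vstack([W[0],S[0][180:380]]))
E
```

```text
[ 0.4111 -0.5354  0.1196] [-78.8  49.3  80.9  44.2  74.  -41.7] [ 0.6755669  -0.60681823 -0.96645547]
[ 0.007 -0.001  0.005  0.006 -0.006 -0.001] [ 0.005 -0.003  0.405  0.006 -0.006 -0.001]
```

View pics/w2.png

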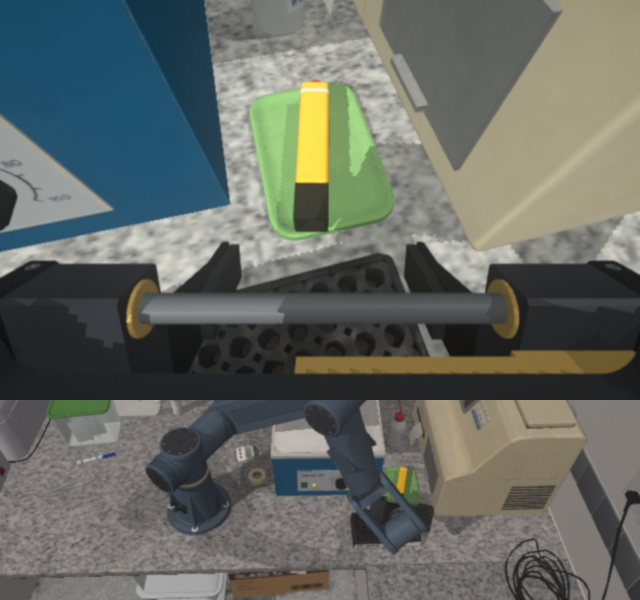

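The wrist view shows the chuck's end at about (313,205–230), between the jaws; the box corner at (228,205) and the machine corner at (475,250) stand wide of it. I'll advance along the tool axis.

Emit:
step_arm(
  steps=[
    [0.005, -0.003, 0.1, 0.006, -0.006, 0, -1],
    [0.005, -0.003, 0.2, 0.006, -0.006, 0, -1],
    [0.005, -0.003, 0.26, 0.006, -0.006, 0, -1],
    [0.005, -0.003, 0.31, 0.006, -0.006, 0, -1],
    [0.005, -0.003, 0.34, 0.006, -0.006, 0, -1],
    [0.005, -0.003, 0.34, 0.006, -0.006, 0, -1],
  ],
)

```text
time_s: 2.38
position: [0.4777, -0.4942, 0.0502]
tcp_rot: [[0.608, 0.519, 0.601], [0.367, -0.855, 0.367], [0.704, -0.002, -0.71]]
force: [-0.1, -0.3, 0.5]
opening: 0.997
grasp_force: 0.0
```

```bash
python3 - <<'E'
from h import *
Rt,u=tilt(31,45)
print(rel(Rt,[.4859,-.4901,.0352]))
W=cam('wrist')
cv2.imwrite('pics/w3.png',W[0])
E
```

```text
[-0.013  0.003  0.057 -0.006  0.005  0.002]
```

View pics/w3.png

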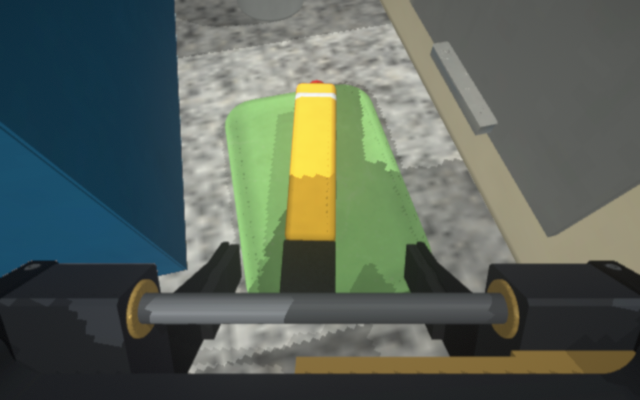

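The chuck sits between the pads at about (310,265), with the box just clear of the left block at (185,270). I'll go the last 17 mm, close, and lift.

Emit:
step_arm(
  steps=[
    [-0.013, 0.003, 0.03, -0.006, 0.005, 0, -1],
    [-0.013, 0.003, 0.057, -0.006, 0.005, 0, -1],
    [-0.013, 0.003, 0.057, -0.006, 0.005, 0, -0.5],
    [-0.013, 0.003, 0.057, -0.006, 0.005, 0, 0],
    [-0.013, 0.003, 0.057, -0.006, 0.005, 0, 0.5],
    [-0.013, 0.003, 0.057, -0.006, 0.005, 0, 1],
    [-0.013, 0.003, 0.057, -0.006, 0.005, 0, 1],
    [-0.013, 0.003, 0.057, -0.006, 0.005, 0, 1],
  ],
)

```text
time_s: 3.1
position: [0.4848, -0.4917, 0.035]
tcp_rot: [[0.606, 0.514, 0.607], [0.364, -0.858, 0.363], [0.707, 0.001, -0.707]]
force: [0.7, 0.5, 0.1]
opening: 0.633
grasp_force: 0.0
```

Emit:
step_arm(
  steps=[
    [0, 0, 0, 0, 0, 0, 1],
    [0, 0, 0, 0, 0, 0, 1],
    [0, 0, 0, 0, 0, 0, 1],
  ],
)

```text
time_s: 3.35
position: [0.4848, -0.4911, 0.0348]
tcp_rot: [[0.606, 0.515, 0.607], [0.364, -0.857, 0.364], [0.707, 0.0, -0.707]]
force: [-0.6, 0.8, 0.7]
opening: 0.402
grasp_force: 0.4
```

Emit:
step_arm(
  steps=[
    [0, 0, 0, 0, 0, 0, 1],
    [0, 0, 0, 0, 0, 0, 1],
    [0, 0, 0, 0, 0, 0, 1],
    [0, 0, 0, 0, 0, 0, 1],
    [0.03, 0, -0.03, 0, 0, 0, 1],
    [0.07, 0, -0.07, 0, 0, 0, 1],
    [0.11, 0, -0.15, 0, 0, 0, 1],
    [0.14, 0, -0.25, 0, 0, 0, 1],
  ],
)

```text
time_s: 4.02
position: [0.4654, -0.5018, 0.1177]
tcp_rot: [[0.606, 0.516, 0.605], [0.364, -0.857, 0.366], [0.707, -0.001, -0.707]]
force: [1.6, -1.5, -1.8]
opening: 0.322
grasp_force: 29.5
```

```bash
python3 - <<'E'
from h import *
s=read_state();print(np.round(s['joint_positions'],1))
W=cam('wrist');cv2.imwrite('pics/w4.png',W[0])
E
```

```text
[-73.4  49.   82.2  46.5  70.6 -39.3]
```

View pics/w4.png

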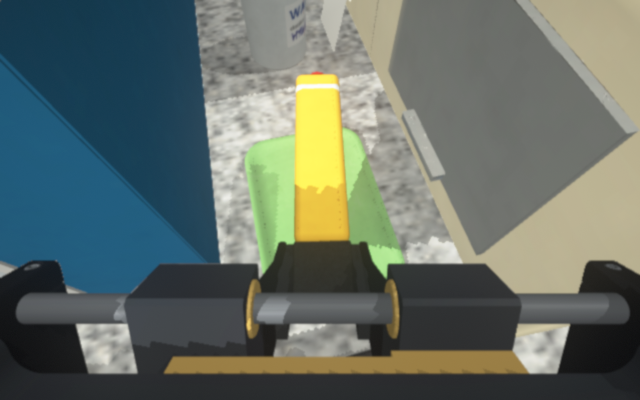

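The gauge is held by the chuck, level, opening 28 mm. I have one picture left, so I'll work by numbers from here and put the gauge down on free bench to regrip at mid-length.

```bash
python3 - <<'E'
from h import *
S=cam('scene');print([np.round(ray(S,q,0)[:2],3) for q in((100,352),(200,350),(300,348),(420,350))])
R31,u=tilt(31,45);R22,v=tilt(22,45)
p0=np.array(read_state()['position'])
g=np.array([.25,-.37,0])-.057*v; t=g-.006*R22[:,2]
print(rel(R31,p0+[-.15,-.09,.0]),t); t[2]=.11;print(rel(R22,t)); t[2]=.0275;print(rel(R22,t))
E
```

```text
[array([-0.358,  0.03 ]), array([-0.142, -0.189]), array([ 0.076, -0.41 ]), array([ 0.328, -0.686])]
[-0.413  0.002 -0.411  0.014  0.003  0.007] [ 0.19321681 -0.3929419   0.00424264]
[-0.436 -0.793 -0.387 -0.127  0.002  0.148]
[-0.63  -0.796 -0.192 -0.127  0.002  0.148]
```

Emit:
step_arm(
  steps=[
    [-0.09, 0, -0.09, 0, 0, 0, 1],
    [-0.18, 0, -0.18, 0, 0, 0, 1],
    [-0.27, 0, -0.27, 0, 0, 0, 1],
    [-0.36, -0.02, -0.36, 0, 0, 0, 1],
    [-0.41, -0.1, -0.4, -0.02, 0, 0.02, 1],
    [-0.415, -0.22, -0.4, -0.04, 0, 0.04, 1],
    [-0.42, -0.34, -0.395, -0.06, 0, 0.06, 1],
    [-0.425, -0.46, -0.39, -0.08, 0, 0.09, 1],
  ],
)

```text
time_s: 4.78
position: [0.2444, -0.4732, 0.1095]
tcp_rot: [[0.641, 0.429, 0.636], [0.302, -0.903, 0.306], [0.706, -0.004, -0.708]]
force: [-1.2, 0.2, -1.4]
opening: 0.319
grasp_force: 29.9
```

```bash
cat > k.py <<'E'
from h import *
import sys
s=read_state();print(np.round(s['position'],4),'q',np.round(s['joint_positions'],1),'t',s['time_s'])
a=list(map(float,sys.argv[1:]))  # yaw tilt x y z ...
for i in range(0,len(a),5):
    Rt,u=tilt(a[i],a[i+1]);print(rel(Rt,a[i+2:i+5]).tolist())
E
python3 k.py 22 45 .193 -.393 .11 22 45 .193 -.393 .0275
```

```text
[ 0.2444 -0.4732  0.1095] q [-94.6  44.7  99.3  40.9  68.7 -56.7] t 4.7833
[-0.028, -0.315, -0.029, -0.057, 0.002, 0.051]
[-0.222, -0.314, 0.166, -0.057, 0.002, 0.051]
```

Emit:
step_arm(
  steps=[
    [-0.01, -0.12, -0.01, -0.02, 0, 0.02, 1],
    [-0.02, -0.24, -0.02, -0.04, 0, 0.04, 1],
    [-0.03, -0.31, -0.02, -0.057, 0, 0.05, 1],
    [-0.09, -0.314, 0.03, -0.057, 0, 0.05, 1],
    [-0.15, -0.314, 0.09, -0.057, 0, 0.05, 1],
    [-0.18, -0.314, 0.12, -0.057, 0, 0.05, 1],
    [-0.2, -0.314, 0.14, -0.057, 0, 0.05, 1],
    [-0.2, -0.314, 0.14, -0.057, 0, 0.05, 1],
  ],
)

```text
time_s: 5.45
position: [0.1932, -0.3944, 0.0367]
tcp_rot: [[0.656, 0.376, 0.654], [0.265, -0.926, 0.267], [0.707, -0.002, -0.707]]
force: [0.1, 1.4, -1.0]
opening: 0.319
grasp_force: 29.9
```

```bash
python3 k.py 22 45 .193 -.393 .0275
```

```text
[ 0.1932 -0.3944  0.0367] q [-102.5   51.1  112.9   45.    55.3  -73.9] t 5.45
[-0.021, -0.004, 0.023, -0.003, 0.0, 0.0]
```

Emit:
step_arm(
  steps=[
    [-0.01, -0.004, 0.011, 0, 0, 0, 1],
    [-0.017, -0.004, 0.019, 0, 0, 0, 1],
    [-0.021, -0.004, 0.023, 0, 0, 0, 1],
    [-0.021, -0.004, 0.023, 0, 0, 0, 1],
  ],
)

```text
time_s: 5.78
position: [0.1934, -0.3931, 0.0289]
tcp_rot: [[0.655, 0.377, 0.655], [0.267, -0.926, 0.267], [0.707, -0.0, -0.707]]
force: [0.4, 0.0, -1.9]
opening: 0.319
grasp_force: 29.9
```

Emit:
step_arm(
  steps=[
    [0, 0, 0, 0, 0, 0, 0],
    [0, 0, 0, 0, 0, 0, -1],
    [0, 0, 0, 0, 0, 0, -1],
    [0, 0, 0, 0, 0, 0, -1],
    [0, 0, 0, 0, 0, 0, -1],
    [0, 0, 0, 0, 0, 0, -1],
    [0, 0, 0, 0, 0, 0, -1],
    [0, 0, -0.05, 0, 0, 0, -1],
  ],
)

```text
time_s: 6.45
position: [0.1845, -0.395, 0.039]
tcp_rot: [[0.654, 0.379, 0.655], [0.264, -0.926, 0.271], [0.709, -0.004, -0.705]]
force: [1.1, -0.6, 1.0]
opening: 0.84
grasp_force: 0.0
```

Emit:
step_arm(
  steps=[
    [0, 0, -0.12, 0, 0, 0, -1],
    [0, 0, -0.24, 0, 0, 0, -1],
    [0.03, 0, -0.36, 0, -0.1, 0, -1],
    [0.1, 0, -0.42, 0, -0.25, 0, -1],
    [0.2, 0, -0.44, 0, -0.4, 0, -1],
    [0.3, 0, -0.42, 0, -0.55, 0, -1],
    [0.4, 0, -0.38, 0, -0.7, 0, -1],
    [0.5, 0, -0.34, 0, -0.85, 0, -1],
  ],
)

```text
time_s: 7.12
position: [0.209, -0.386, 0.2162]
tcp_rot: [[0.917, 0.376, 0.13], [0.372, -0.927, 0.054], [0.141, -0.001, -0.99]]
force: [0.1, -1.0, -0.6]
opening: 1.003
grasp_force: 0.0
```

```bash
python3 k.py 22 0 .235 -.375 .22
```

```text
[ 0.209  -0.386   0.2162] q [-81.5  19.  110.3   9.9  53.1 -19.6] t 7.1167
[0.095, -0.001, 0.001, -0.002, -0.18, 0.002]
```

Emit:
step_arm(
  steps=[
    [0.05, 0, 0, 0, -0.09, 0, -1],
    [0.095, 0, 0, 0, -0.18, 0, -1],
    [0.095, 0, 0, 0, -0.18, 0, -1],
  ],
)

```text
time_s: 7.37
position: [0.2375, -0.3734, 0.2192]
tcp_rot: [[0.923, 0.384, 0.002], [0.384, -0.923, 0.005], [0.004, -0.004, -1.0]]
force: [0.4, -0.1, 0.1]
opening: 1.001
grasp_force: 0.0
```

```bash
cat > g.py <<'E'
from h import *
# find yellow bar and black chuck/rod end on plane z=top
def yellow(C,z,x0=0,x1=640,y0=0,y1=262):
    h=cv2.cvtColor(C[0],cv2.COLOR_BGR2HSV);m=cv2.inRange(h,(15,120,80),(34,255,255));k=np.zeros_like(m);k[y0:y1,x0:x1]=255;m&=k
    cn=max(cv2.findContours(m,0,2)[0],key=cv2.contourArea);r=cv2.minAreaRect(cn);b=cv2.boxPoints(r)
    return r,np.array([ray(C,q,z) for q in b])
E
python3 - <<'E'
from g import *
s=read_state();print(s['position'])
W=cam('wrist');cv2.imwrite('pics/w5.png',W[0])
r,b=yellow(W,.028);print(r);print(np.round(b,4))
# profile along axis of the gauge brightness
u=b[0]-b[1];v=b[1]-b[2];u=u if np.linalg.norm(u)>np.linalg.norm(v) else v;u/=np.linalg.norm(u);u=u*np.sign(u[0]);c=b.mean(0)
print('yaw',np.degrees(np.arctan2(u[1],u[0])),c)
for d in range(-110,90,5):
    p=proj(W,c+u*d/1000);x,y=np.round(p).astype(int)
    if 0<=x<640 and 0<=y<400:print(d,(x,y),W[0][y,x].tolist(),end='; ')
E
```

```text
[ 0.23753143 -0.37344339  0.2191526 ]
((323.9999694824219, 157.5), (102.99998474121094, 27.999996185302734), 90.0)
[[ 0.3027 -0.3339  0.028 ]
 [ 0.3127 -0.3581  0.028 ]
 [ 0.2197 -0.3982  0.028 ]
 [ 0.2086 -0.3718  0.028 ]]
yaw 23.34618145148858 [ 0.26092276 -0.36551996  0.028     ]
-110 (np.int64(325), np.int64(261)) [162, 169, 169]; -105 (np.int64(325), np.int64(257)) [166, 174, 174]; -100 (np.int64(325), np.int64(253)) [159, 165, 165]; -95 (np.int64(325), np.int64(249)) [141, 147, 147]; -90 (np.int64(325), np.int64(244)) [144, 151, 151]; -85 (np.int64(325), np.int64(240)) [157, 164, 163]; -80 (np.int64(325), np.int64(236)) [59, 65, 67]; -75 (np.int64(325), np.int64(231)) [60, 65, 68]; -70 (np.int64(325), np.int64(227)) [58, 64, 68]; -65 (np.int64(325), np.int64(222)) [58, 64, 69]; -60 (np.int64(325), np.int64(218)) [57, 64, 69]; -55 (np.int64(325), np.int64(213)) [57, 65, 70]; -50 (np.int64(325), np.int64(208)) [70, 151, 188]; -45 (np.int64(325), np.int64(204)) [81, 224, 250]; -40 (np.int64(324), np.int64(199)) [82, 225, 251]; -35 (np.int64(324), np.int64(194)) [82, 226, 251]; -30
[... 495 characters left out ...]
52]; 20 (np.int64(324), np.int64(139)) [83, 228, 252]; 25 (np.int64(324), np.int64(134)) [84, 228, 252]; 30 (np.int64(324), np.int64(129)) [84, 228, 252]; 35 (np.int64(324), np.int64(123)) [82, 225, 251]; 40 (np.int64(323), np.int64(118)) [83, 227, 251]; 45 (np.int64(323), np.int64(112)) [83, 228, 252]; 50 (np.int64(323), np.int64(107)) [84, 227, 252]; 55 (np.int64(323), np.int64(101)) [162, 235, 248]; 60 (np.int64(323), np.int64(96)) [83, 228, 252]; 65 (np.int64(323), np.int64(90)) [72, 174, 218]; 70 (np.int64(323), np.int64(84)) [51, 58, 170]; 75 (np.int64(323), np.int64(78)) [97, 102, 119]; 80 (np.int64(323), np.int64(72)) [125, 131, 132]; 85 (np.int64(323), np.int64(67)) [139, 145, 146];
```

The bar measures 149 mm long, centred at about (0.253,-0.369) with yaw 23.3°, which is consistent with its size. Now I'll grip it at mid-length with the tool straight down.

```bash
python3 k.py 23.3 0 .2531 -.3689 .10 23.3 0 .2531 -.3689 .028
```

```text
[ 0.2362 -0.3742  0.2186] q [-72.5  19.  109.    0.4  52.3  -5.2] t 7.4167
[0.057, 0.007, 0.396, -0.006, -0.007, -0.017]
[0.056, 0.009, 0.636, -0.006, -0.007, -0.017]
```

Emit:
step_arm(
  steps=[
    [0.03, 0.005, 0.13, -0.006, -0.007, -0.017, -1],
    [0.056, 0.008, 0.26, -0.006, -0.007, -0.017, -1],
    [0.056, 0.008, 0.38, -0.006, -0.007, -0.017, -1],
    [0.056, 0.008, 0.48, -0.006, -0.007, -0.017, -1],
    [0.056, 0.008, 0.56, -0.006, -0.007, -0.017, -1],
    [0.056, 0.008, 0.61, -0.006, -0.007, -0.017, -1],
    [0.056, 0.009, 0.635, -0.006, -0.007, -0.017, -1],
    [0.056, 0.009, 0.635, -0.006, -0.007, -0.017, -1],
  ],
)

```text
time_s: 8.08
position: [0.2496, -0.3705, 0.0265]
tcp_rot: [[0.922, 0.388, -0.002], [0.388, -0.922, 0.004], [0.0, -0.004, -1.0]]
force: [-0.2, -0.3, 0.5]
opening: 0.998
grasp_force: 0.0
```

Emit:
step_arm(
  steps=[
    [0, 0, 0, 0, 0, 0, 0],
    [0, 0, 0, 0, 0, 0, 1],
    [0, 0, 0, 0, 0, 0, 1],
    [0, 0, 0, 0, 0, 0, 1],
    [0, 0, 0, 0, 0, 0, 1],
    [0, 0, 0, 0, 0, 0, 1],
    [0, 0, 0, 0, 0, 0, 1],
    [0, 0, 0, 0, 0, 0, 1],
  ],
)

```text
time_s: 8.75
position: [0.2514, -0.371, 0.0279]
tcp_rot: [[0.921, 0.39, -0.0], [0.39, -0.921, -0.0], [-0.0, -0.0, -1.0]]
force: [0.2, 0.6, -0.5]
opening: 0.479
grasp_force: 0.0
```

Emit:
step_arm(
  steps=[
    [0, 0, 0, 0, 0, 0, 1],
    [0, 0, 0, 0, 0, 0, 1],
    [0, 0, 0, 0, 0, 0, 1],
    [0, 0, -0.1, 0, 0, 0, 1],
    [0, 0, -0.23, 0, 0, 0, 1],
    [0, 0, -0.36, 0, 0, 0, 1],
    [0, 0, -0.49, 0, 0, 0, 1],
    [0, 0, -0.62, 0, 0, 0, 1],
  ],
)

```text
time_s: 9.42
position: [0.2511, -0.3702, 0.2153]
tcp_rot: [[0.921, 0.39, -0.001], [0.39, -0.921, 0.001], [-0.0, -0.002, -1.0]]
force: [0.7, -1.1, -2.1]
opening: 0.316
grasp_force: 30.0
```

```bash
python3 k.py 23.3 0 .36 -.1 .42  23.3 0 .36 .15 .42
```

```text
[ 0.2511 -0.3702  0.2153] q [-70.2  19.6 108.7  -0.   51.8  -3.1] t 9.4167
[0.685, -0.689, -0.682, -0.002, 0.0, -0.008]
[1.01, -1.456, -0.68, -0.002, 0.0, -0.008]
```

Emit:
step_arm(
  steps=[
    [0, 0, -0.13, 0, 0, 0, 1],
    [0, 0, -0.26, 0, 0, 0, 1],
    [0, 0, -0.38, 0, 0, 0, 1],
    [0.06, -0.06, -0.48, 0, 0, 0, 1],
    [0.14, -0.14, -0.56, 0, 0, 0, 1],
    [0.22, -0.22, -0.62, 0, 0, 0, 1],
    [0.31, -0.31, -0.66, 0, 0, 0, 1],
    [0.4, -0.4, -0.68, 0, 0, 0, 1],
  ],
)

```text
time_s: 10.08
position: [0.3156, -0.2125, 0.4193]
tcp_rot: [[0.921, 0.389, 0.002], [0.389, -0.921, -0.002], [0.001, 0.003, -1.0]]
force: [1.4, -0.7, -1.5]
opening: 0.319
grasp_force: 30.0
```

Emit:
step_arm(
  steps=[
    [0.09, -0.09, 0, 0, 0, 0, 1],
    [0.18, -0.18, 0, 0, 0, 0, 1],
    [0.24, -0.27, 0, 0, 0, 0, 1],
    [0.3, -0.38, 0, 0, 0, 0, 1],
    [0.35, -0.5, 0, 0, 0, 0, 1],
    [0.4, -0.62, 0, 0, 0, 0, 1],
    [0.45, -0.74, 0, 0, 0, 0, 1],
    [0.5, -0.86, 0, 0, 0, 0, 1],
  ],
)

```text
time_s: 10.75
position: [0.3515, 0.0842, 0.4174]
tcp_rot: [[0.921, 0.39, -0.001], [0.39, -0.921, 0.0], [-0.001, -0.001, -1.0]]
force: [1.7, -0.3, -1.9]
opening: 0.322
grasp_force: 30.0
```

```bash
python3 k.py 23.3 0 .38 .10 .42 36 0 .38 .10 .40
```

```text
[0.3515 0.0842 0.4174] q [ -4.4  -2.9 100.3   0.   82.7  62.6] t 10.75
[0.108, -0.012, -0.009, -0.001, 0.001, -0.008]
[0.108, -0.011, 0.058, -0.001, 0.001, -0.29]
```

```bash
python3 - <<'E'
from h import *
W=cam('wrist');np.savez('w6.npz',f=W[1],cx=W[2],cy=W[3],T=W[4]);S=cam('scene');T=cam('top')
for n,c in(('W6',W),('S6',S),('T6',T)):cv2.imwrite(f'pics/{n}.png',c[0])
# crop pts
p=proj(S,[.40,.22,.1]).astype(int);t=proj(T,[.40,.22,.1]).astype(int);print(p,t)
cs=lambda a,c:cv2.resize(a[max(c[1]-34,0):max(c[1]-34,0)+68,c[0]-50:c[0]+50],(400,272),interpolation=cv2.INTER_CUBIC)
im=np.vstack([cv2.resize(W[0][:262],(800,328),interpolation=cv2.INTER_CUBIC),np.hstack([cs(S[0],p),cs(T[0],t)])])
cv2.imwrite('pics/c6.png',im)
E
```

```text
[243 176] [222 233]
```

View pics/c6.png

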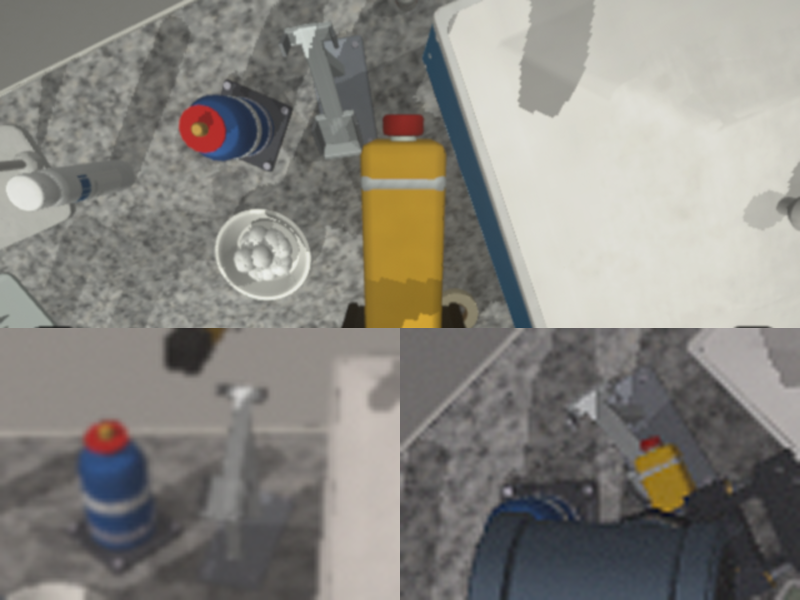

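The wrist part of the composite shows the valve tip at about (200,130) and the trough running from its high end (305,40), with wing guides, to its low lip (340,140). The scene part shows the far end standing higher. I'll triangulate from the three views.

```bash
cat > v.py <<'E'
from h import *
d=np.load('w6.npz');W=(cv2.imread('pics/W6.png'),float(d['f']),float(d['cx']),float(d['cy']),d['T'])
S=cam('scene');S=(cv2.imread('pics/S6.png'),)+S[1:];T=cam('top');T=(cv2.imread('pics/top0.png'),)+T[1:]
from scipy.optimize import least_squares
def tri(obs):
    f=lambda p:np.concatenate([(proj(c,p)-q)*w for c,q,w in obs])
    r=least_squares(f,[.4,.2,.1]);return np.round(r.x,4),np.round(r.fun,1)
E
python3 - <<'E'
from v import *
w=lambda x,y:np.array([x/1.25-.1,y/1.25-.1]);s=lambda x,y:np.array([193+x/4-.4,142+(y-328)/4-.4]);t=lambda x,y:np.array([186+x/5-.4,172+y/5-.4])
print('valve',tri([(W,w(201,129),1),(S,s(107,430),1),(T,t(63,400),1)]))
print('collar check z.1345')
print('high',tri([(W,w(305,38),1),(S,s(242,390),1),(T,t(172,222),1)]))
print('low',tri([(W,w(340,142),1),(S,s(225,488),1),(T,t(262,342),1)]))
print('high WT',tri([(W,w(305,38),1),(T,t(172,222),1)]),'low WT',tri([(W,w(340,142),1),(T,t(262,342),1)]))
# fine valve: red collar centroid and brass in each view
for n,c,b in(('W',W,(120,70,205,140)),('S',S,(205,155,230,178)),('T',T,(186,235,212,268))):
    a=c[0][b[1]:b[3],b[0]:b[2]];h=cv2.cvtColor(a,cv2.COLOR_BGR2HSV)
    red=cv2.inRange(h,(0,150,90),(8,255,255))|cv2.inRange(h,(172,150,90),(180,255,255));br=cv2.inRange(h,(12,90,90),(30,255,255))
    for k,m in(('red',red),('brass',br)):
        ys,xs=np.nonzero(m)
        if len(xs):print(n,k,len(xs),round(xs.mean()+b[0],2),round(ys.mean()+b[1],2),(xs.min()+b[0],xs.max()+b[0],ys.min()+b[1],ys.max()+b[1]))
E
```

```text
valve (array([0.346 , 0.2895, 0.1372]), array([-0.5,  0.2,  0.4,  0.5,  0.6, -0.8]))
collar check z.1345
high (array([0.4568, 0.2163, 0.1643]), array([ 0.3, -0.1,  0.4,  0.1, -1.1,  1. ]))
low (array([0.3838, 0.1657, 0.1177]), array([-0. ,  0.6,  0.2,  0.3, -0.8, -1.4]))
high WT (array([0.4585, 0.2223, 0.1407]), array([ 0.5, -0.1, -1.2,  0.6])) low WT (array([0.3778, 0.1733, 0.055 ]), array([-0.2,  0.1,  0.3, -0.4]))
W red 947 161.81 102.36 (np.int64(144), np.int64(179), np.int64(84), np.int64(121))
W brass 114 158.89 102.88 (np.int64(153), np.int64(165), np.int64(98), np.int64(108))
S red 45 219.36 169.53 (np.int64(215), np.int64(224), np.int64(166), np.int64(172))
S brass 8 219.0 167.5 (np.int64(218), np.int64(220), np.int64(166), np.int64(169))
T red 115 199.11 251.48 (np.int64(193), np.int64(205), np.int64(246), np.int64(257))
T brass 12 198.25 251.67 (np.int64(197), np.int64(200), np.int64(250), np.int64(253))
```

```bash
cat > fit.py <<'E'
from v import *
from scipy.ndimage import map_coordinates
from scipy.optimize import minimize
def grad(c):
    g=cv2.GaussianBlur(cv2.cvtColor(c[0],cv2.COLOR_BGR2GRAY).astype(float),(0,0),1.0);return cv2.Sobel(g,-1,1,0)/8,cv2.Sobel(g,-1,0,1)/8
G={k:(c,grad(c)) for k,c in(('W',W),('S',S),('T',T))}
def score(k,a,b):
    c,(gx,gy)=G[k];P=np.array([proj(c,a+(b-a)*t) for t in np.linspace(0,1,40)])
    d=P[-1]-P[0];d/=np.linalg.norm(d);n=[-d[1],d[0]]
    v=[map_coordinates(g,[P[:,1],P[:,0]],order=1) for g in(gx,gy)];return abs(np.mean(v[0]*n[0]+v[1]*n[1]))
def frame(p):
    e=np.array([np.cos(p[2]),np.sin(p[2]),0]);s=np.array([-e[1],e[0],0]);k=np.array([0,0,1.]);t=np.radians(40)
    return e,s,np.cos(t)*e+np.sin(t)*k,-np.sin(t)*e+np.cos(t)*k
def trough(p,ks='WTS',zc=.145,w=.009,sep=False):
    e,s,u,n=frame(p);c=np.array([p[0],p[1],zc])-.014*n
    r=[score(k,c+q*w*s-.04*u,c+q*w*s+.04*u) for k in ks for q in(1,-1)];return r if sep else sum(r)
def base(p,zb=.008,hx=.065,hy=.033,edges=((-1,-1,1,-1),(1,-1,1,1),(-1,-1,-1,1))):
    e,s,u,n=frame(p);c=np.array([p[0],p[1],zb])
    return sum(score(k,c+a*hx*e+b*hy*s,c+f*hx*e+g*hy*s) for k in'WT' for a,b,f,g in edges)
def best(f,x0,rx=.015,ra=.12):
    rng=np.random.default_rng(0);c=[(f(q),q) for q in np.array(x0)+rng.uniform(-1,1,(1500,3))*[rx,rx,ra]]
    c=sorted(c,key=lambda z:-z[0])[:6];o=[minimize(lambda q:-f(q),q,method='Nelder-Mead',options=dict(xatol=1e-5,initial_simplex=q+np.array([[0,0,0],[.002,0,0],[0,.002,0],[0,0,.03]]))) for _,q in c]
    o=min(o,key=lambda z:z.fun);return np.round([*o.x[:2],np.degrees(o.x[2])],4),round(-o.fun,2)
E
python3 - <<'E'
from fit import *
x0=[.418,.192,np.radians(36)]
print('trough WTS',best(trough,x0));print('WT',best(lambda p:trough(p,'WT'),x0));print('T',best(lambda p:trough(p,'T'),x0));print('W',best(lambda p:trough(p,'W'),x0))
for zb in(.004,.008,.012):print('base',zb,best(lambda p:base(p,zb),[.415,.199,np.radians(36)]))
# valve with known heights
print('valve',[np.round(ray(c,q,z),4) for c,q,z in((W,(158.9,102.9),.1455),(T,(198.25,251.67),.1455),(W,(161.8,102.4),.1345),(T,(199.1,251.5),.1345),(S,(219.4,169.3),.137))])
E
```

```text
trough WTS (array([ 0.4273,  0.1982, 33.2721]), np.float64(57.56))
WT (array([ 0.4208,  0.1929, 29.3532]), np.float64(48.52))
T (array([ 0.4177,  0.1916, 30.49  ]), np.float64(42.2))
W (array([ 0.4311,  0.1983, 34.2804]), np.float64(13.09))
base 0.004 (array([ 0.4237,  0.2006, 34.0899]), np.float64(29.21))
base 0.008 (array([ 0.4239,  0.1999, 33.9951]), np.float64(28.93))
base 0.012 (array([ 0.4105,  0.2152, 29.2052]), np.float64(30.48))
valve [array([0.3474, 0.2876, 0.1455]), array([0.3436, 0.2891, 0.1455]), array([0.3471, 0.2891, 0.1345]), array([0.3434, 0.2894, 0.1345]), array([0.3393, 0.2831, 0.137 ])]
```

The rise direction is confirmed, towards +x+y. The fits disagree by about 3 mm, so I'll take a closer wrist view from beside the rest, for numeric use only.

```bash
python3 k.py 34 0 .474 .124 .29
```

```text
[0.3528 0.0811 0.4175] q [ -4.9  -2.8 100.2  -0.   82.7  62.3] t 11.1
[0.428, 0.025, 0.425, -0.0, 0.002, -0.249]
```

Emit:
step_arm(
  steps=[
    [0.08, 0, 0.06, 0, 0, -0.06, 1],
    [0.16, 0.01, 0.12, 0, 0, -0.12, 1],
    [0.24, 0.01, 0.19, 0, 0, -0.18, 1],
    [0.32, 0.02, 0.27, 0, 0, -0.249, 1],
    [0.4, 0.025, 0.35, 0, 0.002, -0.249, 1],
    [0.428, 0.025, 0.41, 0, 0.002, -0.249, 1],
    [0.428, 0.025, 0.425, 0, 0.002, -0.249, 1],
    [0.428, 0.025, 0.425, 0, 0.002, -0.249, 1],
  ],
)

```text
time_s: 11.77
position: [0.4731, 0.1236, 0.2884]
tcp_rot: [[0.829, 0.559, -0.005], [0.559, -0.829, 0.0], [-0.004, -0.003, -1.0]]
force: [0.3, -0.8, -0.5]
opening: 0.323
grasp_force: 30.0
```

```bash
python3 - <<'E'
from h import *
print(read_state()['position'])
W=cam('wrist');np.savez('w7.npz',f=W[1],cx=W[2],cy=W[3],T=W[4]);cv2.imwrite('pics/W7.png',W[0])
T=cam('top');cv2.imwrite('pics/T7.png',T[0])
from fit import *
d=np.load('w7.npz');V=(W[0],float(d['f']),float(d['cx']),float(d['cy']),d['T']);G['V']=(V,grad(V))
print([np.round(proj(V,p)) for p in([.424,.1985,.145],[.3455,.2885,.1455],[.384,.168,.1],[.458,.22,.18])])
x0=[.424,.198,np.radians(34)]
print('V',best(lambda p:trough(p,'V'),x0),'VT',best(lambda p:trough(p,'VT'),x0),'VTSW',best(lambda p:trough(p,'VTSW'),x0))
for zb in(.006,.010):
  for ed in (((-1,-1,1,-1),(1,-1,1,1),(-1,-1,-1,1)),((-1,-1,1,-1),(1,-1,1,1),(-1,-1,-1,1),(-1,1,1,1))):
    f=lambda p:base(p,zb,edges=ed)+2*sum(score('V',np.array([p[0],p[1],zb])+a*.065*frame(p)[0]+b*.033*frame(p)[1],np.array([p[0],p[1],zb])+c*.065*frame(p)[0]+g*.033*frame(p)[1]) for a,b,c,g in ed)
    print('base',zb,best(f,x0))
h=cv2.cvtColor(V[0],cv2.COLOR_BGR2HSV)
red=cv2.inRange(h,(0,150,90),(8,255,255))|cv2.inRange(h,(172,150,90),(180,255,255));red[:,150:]=0;br=cv2.inRange(h,(12,90,90),(30,255,255));br[:,150:]=0
for m,z in((red,.1345),(br,.1455)):
    ys,xs=np.nonzero(m);print(len(xs),xs.min() if len(xs) else 0,ray(V,(xs.mean(),ys.mean()),z))
E
```

```text
[0.47311929 0.12355326 0.28843637]
[array([218., 195.]), array([ 85., 211.]), array([238., 229.]), array([200., 156.])]
V (array([ 0.4113,  0.1774, 15.6326]), np.float64(22.82)) VT (array([ 0.4112,  0.1874, 27.6064]), np.float64(48.93)) VTSW (array([ 0.4299,  0.1988, 34.5272]), np.float64(62.17))
base 0.006 (array([ 0.4142,  0.2136, 35.1126]), np.float64(35.58))
base 0.006 (array([ 0.4207,  0.1949, 31.94  ]), np.float64(60.33))
base 0.01 (array([ 0.4113,  0.2156, 30.4733]), np.float64(42.06))
base 0.01 (array([ 0.4209,  0.1946, 32.1734]), np.float64(61.42))
124 144 [0.45840346 0.28735342 0.1345    ]
0 0 [nan nan nan]<stdin>:17: RuntimeWarning: Mean of empty slice.
  ret = ret.dtype.type(ret / rcount)
```

```bash
python3 - <<'E'
from fit import *
d=np.load('w7.npz');V=(cv2.imread('pics/W7.png'),float(d['f']),float(d['cx']),float(d['cy']),d['T'])
p=[.424,.1985,np.radians(34)];e,s,u,n=frame(p)
for k,c in(('V',V),('W',W),('T',T)):
  g=cv2.cvtColor(c[0],cv2.COLOR_BGR2GRAY).astype(float)
  for a in(-.03,0,.03):
    P=np.array([proj(c,np.array([p[0],p[1],.145])-.014*n+a*u+q*s/1000) for q in range(-40,41,2)])
    print(k,a,map_coordinates(g,[P[:,1],P[:,0]],order=1).astype(int).tolist())
h=cv2.cvtColor(V[0],cv2.COLOR_BGR2HSV)
print(h[211,60:120:4].tolist())
red=cv2.inRange(h,(0,120,30),(10,255,255))|cv2.inRange(h,(170,120,30),(180,255,255))
nn,l,st,ce=cv2.connectedComponentsWithStats(red)
for i in range(1,nn):
    if st[i,4]>40:print(st[i],ce[i],ray(V,ce[i],.1345))
E
```

```text
V -0.03 [105, 105, 105, 105, 106, 105, 104, 99, 96, 96, 110, 122, 122, 110, 105, 118, 123, 125, 124, 124, 125, 126, 125, 115, 106, 108, 108, 101, 93, 95, 105, 113, 113, 120, 135, 128, 117, 121, 135, 151, 162]
V 0 [107, 107, 106, 104, 103, 104, 104, 104, 103, 103, 103, 102, 101, 98, 113, 122, 123, 124, 123, 123, 124, 124, 120, 136, 157, 156, 150, 146, 145, 144, 142, 129, 73, 77, 82, 74, 62, 59, 53, 74, 80]
V 0.03 [105, 104, 104, 104, 104, 104, 103, 80, 83, 95, 101, 107, 109, 107, 120, 120, 121, 121, 120, 120, 135, 140, 110, 104, 101, 96, 77, 67, 75, 76, 76, 93, 106, 86, 62, 55, 59, 80, 87, 84, 60]
W -0.03 [87, 87, 87, 87, 86, 87, 87, 87, 87, 87, 87, 87, 87, 92, 111, 121, 123, 124, 122, 122, 122, 123, 115, 101, 88, 82, 99, 119, 127, 132, 131, 128, 133, 146, 152, 141, 131, 125, 83, 62, 90]
W 0 [104, 103, 103, 104, 104, 105, 104, 97, 87, 80, 78, 78, 80, 100, 118, 120, 122, 121, 120, 121, 121, 120, 119, 128, 124, 118, 107, 88, 75, 76, 79, 81, 83, 81, 79, 87, 94, 98, 97, 93, 91]
W 0.03 [103, 102, 110, 128, 131, 131, 104, 75, 84, 129, 138, 136, 116, 104, 116, 117, 118, 136, 180, 191, 207, 1
[... 404 characters left out ...]
80, 181, 182, 174, 150, 126, 118, 114, 107, 96, 82, 74, 74, 73, 76, 81, 82, 75, 77, 82, 86, 89]
T 0.03 [105, 120, 129, 129, 130, 130, 130, 126, 122, 129, 136, 142, 143, 137, 135, 163, 175, 177, 177, 177, 178, 175, 157, 115, 112, 109, 95, 91, 79, 71, 96, 109, 99, 91, 93, 101, 103, 101, 99, 98, 98]
[[25, 15, 183], [26, 12, 149], [7, 33, 133], [1, 188, 186], [1, 188, 186], [19, 148, 201], [20, 146, 204], [20, 146, 189], [19, 123, 93], [15, 134, 99], [1, 186, 186], [1, 189, 188], [1, 189, 188], [1, 187, 188], [0, 180, 160]]
[307  84  32  24 590] [323.59661017  97.57457627] [0.54156881 0.16780027 0.1345    ]
[  68  183   50   46 1525] [ 93.04131148 205.06819672] [0.34767022 0.28912851 0.1345    ]
```

```bash
python3 - <<'E'
from fit import *
d=np.load('w7.npz');V=(cv2.imread('pics/W7.png'),float(d['f']),float(d['cx']),float(d['cy']),d['T'])
p=[.424+.003*.559,.1985-.003*.829,np.radians(31.8)];e,s,u,n=frame(p);print(p)
for k,c in(('V',V),('W',W),('T',T)):
  g=cv2.cvtColor(c[0],cv2.COLOR_BGR2GRAY).astype(float)
  P=lambda q,l:proj(c,np.array([p[0],p[1],.145])-.014*n+q*u/1000+l*s)
  for lo,hi in((-100,-54),(54,100)):
    print(k,lo,[int(np.mean([map_coordinates(g,P(q,l)[::-1,None],order=1)[0] for l in(-.004,0,.004)])) for q in range(lo,hi,2)])
  for a in(-.07,-.065,.065,.07):
    print(k,'across',a,[int(map_coordinates(g,P(a*1000,l/1000)[::-1,None],order=1)[0]) for l in range(-30,31,2)])
E
```

```text
[0.42567699999999997, 0.19601300000000002, np.float64(0.5550147021341968)]
V -100 [172, 172, 172, 173, 173, 172, 169, 162, 152, 140, 135, 132, 127, 124, 123, 123, 123, 123, 123, 123, 123, 124, 124]
V 54 [101, 115, 115, 108, 107, 108, 103, 104, 112, 111, 108, 105, 109, 115, 115, 112, 113, 114, 114, 121, 125, 125, 129]
V across -0.07 [115, 118, 115, 113, 102, 73, 88, 97, 116, 123, 123, 124, 124, 123, 123, 123, 123, 123, 123, 123, 123, 123, 123, 121, 96, 65, 64, 64, 65, 81, 93]
V across -0.065 [109, 114, 113, 114, 99, 73, 91, 102, 120, 124, 123, 124, 123, 123, 123, 124, 124, 124, 123, 123, 122, 123, 123, 120, 92, 65, 64, 66, 85, 93, 89]
V across 0.065 [173, 173, 172, 170, 170, 170, 171, 158, 134, 121, 124, 131, 135, 128, 105, 103, 103, 84, 85, 102, 116, 111, 100, 88, 95, 104, 109, 95, 113, 134, 137]
V across 0.07 [170, 170, 171, 170, 169, 169, 130, 118, 125, 133, 140, 137, 129, 118, 99, 108, 113, 110, 110, 108, 103, 102, 93, 91, 103, 125, 139, 135, 142, 143, 168]
W -100 [117, 136, 152, 155, 151, 150, 150, 150, 149, 143, 130, 122, 121, 121, 121, 122, 123, 125, 129, 131, 134, 137, 139]
W 
[... 867 characters left out ...]
97, 92, 94, 97, 98, 92, 87, 84, 89, 97, 108]
T across -0.07 [116, 117, 118, 116, 107, 107, 124, 143, 160, 167, 168, 171, 178, 184, 189, 191, 191, 192, 192, 189, 185, 172, 148, 127, 105, 80, 68, 76, 108, 117, 108]
T across -0.065 [118, 116, 107, 103, 95, 91, 120, 142, 158, 166, 166, 167, 178, 187, 191, 192, 191, 191, 191, 189, 182, 173, 143, 122, 103, 81, 70, 72, 105, 118, 107]
T across 0.065 [136, 135, 132, 130, 120, 110, 105, 99, 92, 87, 88, 86, 94, 98, 96, 96, 96, 97, 97, 101, 107, 109, 108, 109, 112, 110, 105, 100, 97, 104, 108]
T across 0.07 [130, 132, 121, 108, 100, 100, 101, 99, 97, 94, 97, 103, 105, 102, 94, 90, 96, 100, 103, 102, 102, 105, 109, 113, 112, 110, 109, 109, 111, 108, 103]
```

The strip profiles agree: trough yaw 31.9°, seat at about (0.421,0.194), which matches the base centre (0.4207,0.1949). The valve is at about (0.346,0.289). Next I'll turn the gauge to 40° above the trough.

```bash
cat > rest.py <<'E'
from h import *
import sys
seat=np.array([.4212,.1936,.145]);yaw=31.9
def pose(nh,du,th=40,gx=-.0025,depth=.0139):
    # tool pose with gauge nh above floor seat, du up the slope
    Rt,_=tilt(yaw,40);u=Rt[:,0];n=-Rt[:,2]
    c=seat+nh*n+du*u
    Rg=tilt(yaw,th)[0]; return Rg, c+gx*u+depth*n
if __name__=='__main__':
    s=read_state();print(np.round(s['position'],4),'q',np.round(s['joint_positions'],1),s['time_s'],np.round(s['force'],1))
    a=list(map(float,sys.argv[1:]))
    for i in range(0,len(a),2):
        Rt,p=pose(a[i],a[i+1]);print(np.round(p,4),rel(Rt,p).tolist())
E
python3 rest.py .13 .01 .06 .004 .01 .004; python3 k.py 31.9 40 .375 .165 .31
```

```text
[0.4739 0.1254 0.2914] q [ 1.7 16.5 97.9  0.1 65.4 57.5] 12.1667 [ 0.8  0.2 -2.6]
[0.3476 0.1478 0.2601] [-0.307, -0.298, 0.103, -0.016, 0.885, 0.048]
[0.3818 0.1691 0.2026] [-0.173, -0.293, 0.295, -0.016, 0.885, 0.048]
[0.4091 0.1861 0.1643] [-0.066, -0.289, 0.423, -0.016, 0.885, 0.048]
[0.4739 0.1254 0.2914] q [ 1.7 16.5 97.9  0.1 65.4 57.5] t 12.1667
[-0.198, -0.294, -0.063, -0.016, 0.885, 0.048]
```

Emit:
step_arm(
  steps=[
    [-0.04, -0.04, 0, 0, 0.12, 0.006, 1],
    [-0.08, -0.08, 0, -0.004, 0.24, 0.012, 1],
    [-0.13, -0.13, 0, -0.006, 0.36, 0.02, 1],
    [-0.18, -0.18, 0, -0.008, 0.48, 0.026, 1],
    [-0.23, -0.23, 0.02, -0.01, 0.6, 0.032, 1],
    [-0.28, -0.28, 0.05, -0.012, 0.72, 0.04, 1],
    [-0.307, -0.298, 0.09, -0.016, 0.84, 0.046, 1],
    [-0.307, -0.298, 0.103, -0.016, 0.885, 0.048, 1],
  ],
)

```text
time_s: 12.83
position: [0.3544, 0.1542, 0.2693]
tcp_rot: [[0.687, 0.552, 0.472], [0.44, -0.834, 0.334], [0.578, -0.021, -0.816]]
force: [0.1, 1.1, -1.7]
opening: 0.32
grasp_force: 30.0
```

```bash
python3 rest.py .06 .004 .012 .004 .002 .004
```

```text
[0.3544 0.1542 0.2693] q [-13.6   1.6 135.2  57.2  31.2  -3.9] 12.8333 [ 0.1  1.1 -1.7]
[0.3818 0.1691 0.2026] [-0.044, 0.014, 0.241, -0.043, 0.105, 0.012]
[0.408  0.1854 0.1658] [-0.031, 0.019, 0.401, -0.043, 0.105, 0.012]
[0.4135 0.1888 0.1581] [-0.028, 0.02, 0.434, -0.043, 0.105, 0.012]
```

Emit:
step_arm(
  steps=[
    [-0.01, 0.004, 0.05, -0.02, 0.05, 0.006, 1],
    [-0.02, 0.008, 0.1, -0.043, 0.105, 0.012, 1],
    [-0.03, 0.012, 0.16, -0.043, 0.105, 0.012, 1],
    [-0.04, 0.014, 0.22, -0.043, 0.105, 0.012, 1],
    [-0.044, 0.014, 0.241, -0.043, 0.105, 0.012, 1],
    [-0.044, 0.014, 0.241, -0.043, 0.105, 0.012, 1],
  ],
)

```text
time_s: 13.33
position: [0.3923, 0.1704, 0.2059]
tcp_rot: [[0.657, 0.528, 0.538], [0.407, -0.849, 0.336], [0.635, -0.002, -0.773]]
force: [-0.2, 0.4, -1.9]
opening: 0.319
grasp_force: 30.0
```

```bash
python3 rest.py .06 .004 .012 .004 .002 .004; python3 - <<'E'
from h import *
W=cam('wrist');np.savez('w8.npz',f=W[1],cx=W[2],cy=W[3],T=W[4]);cv2.imwrite('pics/W8.png',W[0])
# gauge in tool frame: yellow column centre at several rows -> is it along tool x?
h=cv2.cvtColor(W[0],cv2.COLOR_BGR2HSV);m=cv2.inRange(h,(15,120,60),(34,255,255))
for r in range(60,260,20):
    xs=np.nonzero(m[r,200:450])[0]
    if len(xs):print(r,200+xs.min(),200+xs.max())
E
```

```text
[0.3923 0.1704 0.2059] q [ -8.5  19.3 139.8 113.   26.6 -58.7] 13.3333 [-0.2  0.4 -1.9]
[0.3818 0.1691 0.2026] [-0.031, -0.015, -0.012, -0.001, 0.014, -0.002]
[0.408  0.1854 0.1658] [-0.03, -0.015, 0.148, -0.001, 0.014, -0.002]
[0.4135 0.1888 0.1581] [-0.029, -0.015, 0.182, -0.001, 0.014, -0.002]
120 290 354
140 292 353
160 290 354
180 290 354
200 291 354
220 291 353
240 293 352
```

The gauge sits straight in the jaws. But joint 3 is at its limit (139.8°), so this pre-pose is too close to the base. I'll fit the arm's geometry from the recorded poses and find which tilts fit at the rest.

```bash
cat > kin.py <<'E'
from h import *
from scipy.optimize import least_squares
D=[([-76.748,30.224,82.088,0,67.689,-10.227],[.2488929,-.57257157,.24658341]),([-54.8,28.6,63.2,.2,88.1,11.4],[.47785,-.48277,.38329]),
([-78.8,49.3,80.9,44.2,74.0,-41.7],[.4111,-.5354,.1196]),([-73.4,49,82.2,46.5,70.6,-39.3],[.4654,-.5018,.1177]),([-94.6,44.7,99.3,40.9,68.7,-56.7],[.2444,-.4732,.1095]),
([-102.5,51.1,112.9,45,55.3,-73.9],[.1932,-.3944,.0367]),([-81.5,19,110.3,9.9,53.1,-19.6],[.209,-.386,.2162]),([-72.5,19,109,.4,52.3,-5.2],[.2362,-.3742,.2186]),
([-70.2,19.6,108.7,0,51.8,-3.1],[.2511,-.3702,.2153]),([-4.4,-2.9,100.3,0,82.7,62.6],[.3515,.0842,.4174]),([1.7,16.5,97.9,.1,65.4,57.5],[.4739,.1254,.2914]),
([-13.6,1.6,135.2,57.2,31.2,-3.9],[.3544,.1542,.2693]),([-8.5,19.3,139.8,113,26.6,-58.7],[.3923,.1704,.2059])]
Rz=lambda a:R.from_euler('z',a,degrees=True).as_matrix();Ry=lambda a:R.from_euler('y',a,degrees=True).as_matrix()
def fk(q,k):
    a1,d1,a2,b3,a3,L,s4=k
    A=Rz(q[0]); p=A@[a1,0,d1]; A=A@Ry(q[1]); p=p+A@[0,0,a2]; A=A@Ry(q[2]); p=p+A@[b3,0,a3]
    A=A@Rz(s4*q[3])@Ry(q[4]); p=p+A@[0,0,L]; return p,A@Rz(s4*q[5])
def fit(s4):
    return least_squares(lambda k:np.concatenate([fk(q,[*k,s4])[0]-p for q,p in D]),[0,.3,.4,0,.4,.25])
f=min((fit(1),1),(fit(-1),-1),key=lambda t:t[0].cost);K=[*f[0].x,f[1]]
lo=[-176.69,-43.24,12.49,-82,0,-163.58];hi=[176.69,126.21,139.97,262,151.66,163.58]
x6=np.eye(3)  # constant flange turn, fitted from the first pose
A0=fk(D[0][0],K)[1];s0=Rz(23.477);s0=np.c_[s0[:,0],-s0[:,1],-s0[:,2]];X=A0.T@s0
def ik(Rt,p,q0):
    def e(q):
        a,A=fk(q,K);return np.r_[(a-p)*10,R.from_matrix((A@X).T@Rt).as_rotvec()]
    r=least_squares(e,np.clip(q0,np.array(lo)+.1,np.array(hi)-.1),bounds=(lo,hi),x_scale=50);return np.round(r.x,1),round(1000*np.linalg.norm(r.fun),1)
E
python3 - <<'E'
from kin import *
from rest import pose
print(np.round(K,4),f[0].cost,np.round(X,2).tolist())
qs=[D[-1][0],[-8,16,120,60,45,0],[10,16,110,0,60,40]]
for th in(40,35,30,20,10,0,-10):
    for nh in(.0,.03):
        print(th,nh,[ik(*pose(nh,.004,th=th),q) for q in qs][:3])
E
```

```text
[-0.071   0.3446  0.7036  0.1185  0.4302  0.4445  1.    ] 0.047842155356707716 [[-0.0, -1.0, -0.0], [1.0, -0.0, -0.0], [0.0, -0.0, 1.0]]
40 0.0 [(array([ 12.4,  25.9, 140. , 142.3,  20.6, -70.9]), np.float64(133.6)), (array([ 12.4,  25.9, 140. , 142.3,  20.6, -70.9]), np.float64(133.6)), (array([ 12.4,  25.9, 140. , 142.3,  20.6, -70.9]), np.float64(133.6))]
40 0.03 [(array([ 10.5,  21.1, 140. , 129.1,  17.4, -58.9]), np.float64(137.7)), (array([ 10.5,  21.1, 140. , 129.1,  17.4, -58.9]), np.float64(137.7)), (array([ 10.5,  21.1, 140. , 129.1,  17.4, -58.9]), np.float64(137.7))]
35 0.0 [(array([ 15.4,  25.5, 140. , 149.9,  18.9, -75.3]), np.float64(51.4)), (array([ 15.4,  25.5, 140. , 149.9,  18.9, -75.3]), np.float64(51.4)), (array([ 15.4,  25.5, 140. , 149.9,  18.9, -75.3]), np.float64(51.4))]
35 0.03 [(array([ 13.9,  20.8, 140. , 137.3,  15.1, -63.8]), np.float64(55.7)), (array([ 13.9,  20.8, 140. , 137.4,  15.1, -63.8]), np.float64(55.7)), (array([ 13.9,  20.8, 140. , 137.4,  15.1, -63.8]), np.float64(55.7))]
30 0.0 [(array([ 17.7,  24. , 137.8, 147.2,  13.1, -70.2]), np.float64(
[... 1395 characters left out ...]
 24.6,  24.9, 108.6,   0. ,  46.6,  82.7]), np.float64(0.0))]
0 0.03 [(array([ 24.2,  21.9, 109.4,   0. ,  48.7,  82.3]), np.float64(0.0)), (array([ 24.2,  21.9, 109.4,   0. ,  48.7,  82.3]), np.float64(0.0)), (array([ 24.2,  21.9, 109.4,   0. ,  48.7,  82.3]), np.float64(0.0))]
-10 0.0 [(array([25.6, 29.3, 99.8, -1.2, 60.8, 84.4]), np.float64(0.0)), (array([25.6, 29.3, 99.8, -1.2, 60.8, 84.4]), np.float64(0.0)), (array([25.6, 29.3, 99.8, -1.2, 60.8, 84.4]), np.float64(0.0))]
-10 0.03 [(array([ 25.4,  26.6, 100.9,  -1.3,  62.4,  84.2]), np.float64(0.0)), (array([ 25.4,  26.6, 100.9,  -1.3,  62.4,  84.2]), np.float64(0.0)), (array([ 25.4,  26.6, 100.9,  -1.3,  62.4,  84.2]), np.float64(0.0))]
```

```bash
python3 - <<'E'
s=open('kin.py').read()
s=s.replace("a1,d1,a2,b3,a3,L,s4=k","a1,d1,a2,b3,a3,L,o,ow,s4=k").replace("A@[a1,0,d1]","A@[a1,o,d1]").replace("p=p+A@[0,0,L]","p=p+A@[0,ow,L]").replace("[0,.3,.4,0,.4,.25]","[0,.3,.4,0,.4,.25,.1,0]")
open('kin.py','w').write(s)
E
python3 - <<'E'
from kin import *
from rest import pose
print(np.round(K,4),f[0].cost,[round(1000*np.linalg.norm(fk(q,K)[0]-p),1) for q,p in D])
s=read_state();print(np.round(fk(s['joint_positions'],K)[1]@X-s['tcp_rot'],2).tolist())
qs=[D[-1][0],[-8,16,120,60,45,0],[10,16,110,0,60,40]]
for th in(40,35,30,20,10,0,-10):
    for nh in(.0,.03):
        print(th,nh,[ik(*pose(nh,.004,th=th),q) for q in qs])
E
```

```text
[3.000e-04 2.738e-01 5.879e-01 1.143e-01 3.914e-01 2.802e-01 1.110e-01
 1.000e-04 1.000e+00] 1.5004963243340777e-06 [np.float64(0.9), np.float64(0.2), np.float64(0.8), np.float64(0.4), np.float64(0.6), np.float64(0.3), np.float64(0.3), np.float64(0.5), np.float64(0.3), np.float64(0.7), np.float64(0.3), np.float64(0.2), np.float64(0.3)]
[[0.0, -0.0, 0.0], [-0.0, -0.0, -0.0], [-0.0, -0.0, -0.0]]
40 0.0 [(array([ -3.7,  31.4, 139.6, 136.6,  33. , -80.3]), np.float64(0.0)), (array([ -3.7,  31.4, 139.6, 136.6,  33. , -80.3]), np.float64(0.0)), (array([ -3.7,  31.4, 139.6, 136.6,  33. , -80.3]), np.float64(0.0))]
40 0.03 [(array([ -5.9,  25.2, 140. , 125.5,  28.4, -70.2]), np.float64(22.5)), (array([ -5.9,  25.2, 140. , 125.5,  28.4, -70.2]), np.float64(22.5)), (array([ -5.9,  25.2, 140. , 125.5,  28.4, -70.2]), np.float64(22.5))]
35 0.0 [(array([ -1.3,  27.8, 135.8, 126. ,  22.9, -66.5]), np.float64(0.0)), (array([ -1.3,  27.8, 135.8, 126. ,  22.9, -66.5]), np.float64(0.0)), (array([ -1.3,  27.8, 135.8, 126. ,  22.9, -66.5]), np.float64(0.0))]
35 0.03 [(array([ -3.7,  22.8, 137.1, 115. , 
[... 1658 characters left out ...]
 ,   0. ,  42.9,  68.6]), np.float64(0.0))]
0 0.03 [(array([  9.5,  22.5, 112.3,   0. ,  45.2,  67.6]), np.float64(0.0)), (array([  9.5,  22.5, 112.3,   0. ,  45.2,  67.6]), np.float64(0.0)), (array([  9.5,  22.5, 112.3,   0. ,  45.2,  67.6]), np.float64(0.0))]
-10 0.0 [(array([ 12.5,  29.4, 104.5,  -4. ,  55.7,  73.2]), np.float64(0.0)), (array([ 12.5,  29.4, 104.5,  -4. ,  55.7,  73.2]), np.float64(0.0)), (array([ 12.5,  29.4, 104.5,  -4. ,  55.7,  73.2]), np.float64(0.0))]
-10 0.03 [(array([ 11.8,  26. , 106. ,  -4.1,  57.5,  72.3]), np.float64(0.0)), (array([ 11.8,  26. , 106. ,  -4.1,  57.5,  72.3]), np.float64(0.0)), (array([ 11.8,  26. , 106. ,  -4.1,  57.5,  72.3]), np.float64(0.0))]
```

The kinematic fit is good to under 1 mm, and it shows the final 40° pose can just be reached. I'll check which approach path stays inside the joint limits, and the later press pose too.

```bash
python3 - <<'E'
from kin import *
from rest import pose,seat,yaw
q=D[-1][0]
for th in(40,38,36,32):
    Rg,p=pose(0.0,.004,th=th)
    o=[]
    for h in(0,.01,.03,.06,.09,.12):
        o.append((h,*ik(Rg,p+[0,0,h],q)))
    print(th,[(a,b.tolist(),c) for a,b,c in o])
# press: gauge upright, tool tilt th from vertical, any yaw; grip at gauge x=gx, depth 0
v=np.array([.3455,.289,.1455])
for th in(35,40,50):
  for gx in(0,.02):
    best=[]
    for yw in range(-180,180,15):
        Rt,_=tilt(yw,th)
        for dz in(-.021,.06):
            c=v+[0,0,dz+.075+gx];p=c-.006*Rt[:,2]
            b=min((ik(Rt,p,q0) for q0 in([10,16,110,0,60,40],[60,16,110,90,60,40],[0,16,110,90,60,-90])),key=lambda t:t[1])
            best.append((yw,dz,b[1],b[0].tolist()))
    for i in range(0,len(best),2):
        if best[i][2]<1 and best[i+1][2]<1:print(th,gx,best[i][0],best[i][3],best[i+1][3])
E
```

```text
40 [(0, [-3.7, 31.4, 139.6, 136.6, 33.0, -80.3], np.float64(0.0)), (0.01, [-3.7, 29.0, 139.0, 133.3, 30.9, -76.4], np.float64(0.0)), (0.03, [-3.7, 24.5, 137.7, 125.1, 27.2, -67.0], np.float64(0.0)), (0.06, [-3.7, 18.1, 135.4, 108.7, 23.3, -49.0], np.float64(0.0)), (0.09, [-3.7, 12.4, 132.9, 89.0, 22.0, -27.7], np.float64(0.0)), (0.12, [-3.7, 7.3, 130.2, 70.5, 23.4, -7.7], np.float64(0.0))]
38 [(0, [-2.7, 29.8, 138.0, 133.2, 28.7, -75.5], np.float64(0.0)), (0.01, [-2.7, 27.5, 137.4, 129.2, 26.8, -71.0], np.float64(0.0)), (0.03, [-2.7, 23.2, 136.1, 119.4, 23.7, -60.1], np.float64(0.0)), (0.06, [-2.7, 17.2, 133.9, 100.3, 20.8, -39.5], np.float64(0.0)), (0.09, [-2.7, 11.8, 131.4, 79.3, 20.9, -17.1], np.float64(0.0)), (0.12, [-2.7, 7.0, 128.7, 61.8, 23.4, 1.7], np.float64(0.0))]
36 [(0, [-1.8, 28.4, 136.5, 128.8, 24.7, -69.8], np.float64(0.0)), (0.01, [-1.8, 26.3, 135.9, 123.8, 23.1, -64.4], np.float64(0.0)), (0.03, [-1.8, 22.2, 134.6, 111.9, 20.6, -51.6], np.float64(0.0)), (0.06, [-1.8, 16.5, 132.4, 90.2, 19.0, -28.6], np.float64(0.0)), (0.09, [-1.8, 11.3, 130.0, 69.2, 20.4, -6.3], np.fl
[... 8192 characters left out ...]
45.4, 38.5, 89.5, -32.6, 92.0, -123.7] [45.4, 32.3, 86.1, -33.1, 100.1, -128.9]
50 0.02 75 [-6.8, 24.3, 134.5, 80.2, 50.3, -62.2] [-6.8, 10.0, 128.3, 65.5, 56.5, -37.8]
50 0.02 90 [-6.9, 25.7, 126.8, 63.5, 58.2, -57.4] [-6.9, 14.0, 121.6, 55.9, 66.7, -41.0]
50 0.02 105 [-4.9, 27.9, 118.9, 51.6, 66.7, -55.9] [-4.9, 18.0, 114.4, 47.9, 76.0, -44.3]
50 0.02 120 [-1.5, 30.4, 111.1, 42.5, 75.3, -56.7] [-1.5, 21.9, 107.0, 41.0, 84.7, -48.2]
50 0.02 135 [2.6, 33.0, 103.7, 34.7, 83.5, -59.3] [2.6, 25.5, 99.9, 34.5, 92.8, -52.9]
50 0.02 150 [7.2, 35.6, 96.9, 27.6, 90.9, -63.5] [7.2, 28.7, 93.4, 28.0, 100.1, -58.7]
50 0.02 165 [12.0, 37.8, 91.1, 20.5, 97.3, -69.1] [12.0, 31.5, 87.7, 21.3, 106.4, -65.6]
```

Both checks work: at the rest a straight-down approach at 40° stays in range, and the press can be done with tool tilt 50° at yaw about 100°. I'll go above the seat first, then lower.

```bash
cat > r2.py <<'E'
from rest import *
import sys
s=read_state();print(np.round(s['position'],4),'q',np.round(s['joint_positions'],1),round(s['time_s'],2),np.round(s['force'],1))
th=float(sys.argv[1]);du=float(sys.argv[2])
for h in map(float,sys.argv[3:]):
    Rg,p=pose(0,du,th=th);p=p+[0,0,h];print(h,np.round(p,4),rel(Rg,p).tolist())
E
python3 r2.py 39.5 .004 .05 .02 .003
```

```text
[0.392  0.1705 0.2055] q [ -8.5  19.3 139.8 112.9  26.6 -58.6] 13.38 [-0.3 -0.4 -1.5]
0.05 [0.4146 0.1895 0.2066] [0.078, -0.014, 0.059, -0.002, 0.004, -0.002]
0.02 [0.4146 0.1895 0.1766] [0.014, -0.014, 0.136, -0.002, 0.004, -0.002]
0.003 [0.4146 0.1895 0.1596] [-0.022, -0.014, 0.18, -0.002, 0.004, -0.002]
```

Emit:
step_arm(
  steps=[
    [0.04, -0.007, 0.03, 0, 0, 0, 1],
    [0.078, -0.014, 0.059, -0.002, 0.004, -0.002, 1],
    [0.078, -0.014, 0.059, -0.002, 0.004, -0.002, 1],
  ],
)

```text
time_s: 13.63
position: [0.4164, 0.1908, 0.2097]
tcp_rot: [[0.649, 0.53, 0.545], [0.408, -0.848, 0.339], [0.642, 0.002, -0.767]]
force: [0.4, -0.2, -1.8]
opening: 0.32
grasp_force: 30.0
```

```bash
python3 r2.py 39.5 .004 .05 .02 .003
```

```text
[0.4164 0.1908 0.2097] q [ -3.4  19.6 135.7 112.6  23.7 -53.1] 13.63 [ 0.4 -0.2 -1.8]
0.05 [0.4146 0.1895 0.2066] [-0.012, 0.001, 0.003, 0.0, -0.009, 0.004]
0.02 [0.4146 0.1895 0.1766] [-0.076, 0.0, 0.08, 0.0, -0.009, 0.004]
0.003 [0.4146 0.1895 0.1596] [-0.113, 0.0, 0.123, 0.0, -0.009, 0.004]
```

Emit:
step_arm(
  steps=[
    [-0.044, 0, 0.042, 0, -0.009, 0.004, 1],
    [-0.076, 0, 0.08, 0, -0.009, 0.004, 1],
    [-0.095, 0, 0.102, 0, -0.009, 0.004, 1],
    [-0.102, 0, 0.11, 0, -0.009, 0.004, 1],
    [-0.102, 0, 0.11, 0, -0.009, 0.004, 1],
  ],
)

```text
time_s: 14.05
position: [0.4111, 0.1883, 0.1629]
tcp_rot: [[0.66, 0.526, 0.535], [0.406, -0.85, 0.335], [0.631, -0.004, -0.775]]
force: [-0.1, 0.3, -0.7]
opening: 0.321
grasp_force: 30.0
```

```bash
python3 r2.py 39.5 .004 .008 .003 0 -.003
```

```text
[0.4111 0.1883 0.1629] q [ -3.7  29.3 139.2 133.3  30.4 -76.4] 14.05 [-0.1  0.3 -0.7]
0.008 [0.4146 0.1895 0.1646] [0.013, 0.003, 0.003, -0.002, 0.008, -0.005]
0.003 [0.4146 0.1895 0.1596] [0.002, 0.003, 0.016, -0.002, 0.008, -0.005]
0.0 [0.4146 0.1895 0.1566] [-0.004, 0.003, 0.024, -0.002, 0.008, -0.005]
-0.003 [0.4146 0.1895 0.1536] [-0.01, 0.003, 0.031, -0.002, 0.008, -0.005]
```

Emit:
step_arm(
  steps=[
    [0.002, 0.003, 0.016, -0.002, 0.008, -0.005, 1],
    [0.0, 0.003, 0.02, -0.002, 0.008, -0.005, 1],
    [-0.004, 0.003, 0.024, -0.002, 0.008, -0.005, 1],
    [-0.004, 0.003, 0.024, -0.002, 0.008, -0.005, 1],
  ],
)

```text
time_s: 14.38
position: [0.4151, 0.1897, 0.1573]
tcp_rot: [[0.654, 0.528, 0.542], [0.408, -0.849, 0.336], [0.638, 0.001, -0.77]]
force: [0.2, 0.0, -1.4]
opening: 0.319
grasp_force: 30.0
```

```bash
python3 r2.py 39.5 .004 0 -.003
```

```text
[0.4151 0.1897 0.1573] q [ -3.4  30.9 139.2 136.   32.  -79.3] 14.38 [ 0.2  0.  -1.4]
0.0 [0.4146 0.1895 0.1566] [-0.003, -0.0, 0.001, 0.001, -0.003, 0.001]
-0.003 [0.4146 0.1895 0.1536] [-0.009, -0.0, 0.008, 0.001, -0.003, 0.001]
```

Emit:
step_arm(
  steps=[
    [-0.003, 0, 0.004, 0, -0.003, 0, 1],
    [-0.003, 0, 0.008, 0, -0.003, 0, 1],
    [-0.003, 0, 0.008, 0, -0.003, 0, 1],
  ],
)

```text
time_s: 14.63
position: [0.4151, 0.1899, 0.1566]
tcp_rot: [[0.654, 0.526, 0.544], [0.405, -0.851, 0.335], [0.639, 0.001, -0.769]]
force: [-8.7, -11.1, 20.3]
opening: 0.317
grasp_force: 30.1
```

Emit:
step_arm(
  steps=[
    [0, 0, 0.004, 0, 0, 0, 1],
    [0, 0, 0.008, 0, 0, 0, 1],
    [0, 0, 0.008, 0, 0, 0, 1],
  ],
)

```text
time_s: 14.88
position: [0.4155, 0.1903, 0.1555]
tcp_rot: [[0.655, 0.524, 0.545], [0.403, -0.852, 0.334], [0.639, 0.001, -0.769]]
force: [-13.1, -16.6, 31.6]
opening: 0.324
grasp_force: 30.0
```

Contact comes exactly at the predicted floor height, so the gauge is seated between the guides. I'll relax the pressure, release, and retreat.

Emit:
step_arm(
  steps=[
    [0, 0, -0.008, 0, 0, 0, 1],
    [0, 0, -0.01, 0, 0, 0, 1],
    [0, 0, -0.01, 0, 0, 0, 0],
    [0, 0, -0.01, 0, 0, 0, -0.3],
    [0, 0, -0.01, 0, 0, 0, -0.3],
    [0, 0, -0.01, 0, 0, 0, -0.3],
    [0, 0, -0.01, 0, 0, 0, -0.3],
    [0, 0, -0.01, 0, 0, 0, -0.3],
  ],
)

```text
time_s: 15.55
position: [0.4155, 0.1901, 0.1548]
tcp_rot: [[0.655, 0.529, 0.54], [0.409, -0.849, 0.335], [0.635, 0.001, -0.772]]
force: [-0.5, -0.1, -0.1]
opening: 0.628
grasp_force: 0.0
```

```bash
python3 k.py 31.9 39 .4146 .1895 .20 31.9 20 .41 .187 .24; python3 - <<'E'
from g import *
W=cam('wrist');cv2.imwrite('pics/W9.png',W[0]);np.savez('w9.npz',f=W[1],cx=W[2],cy=W[3],T=W[4])
h=cv2.cvtColor(W[0],cv2.COLOR_BGR2HSV);m=cv2.inRange(h,(15,120,60),(34,255,255))
for r in range(60,260,30):
    xs=np.nonzero(m[r,200:450])[0]
    if len(xs):print(r,200+xs.min(),200+xs.max())
E
```

```text
[0.4155 0.1901 0.1548] q [ -3.3  31.3 139.1 136.4  32.  -79.7] t 15.55
[0.093, 0.0, -0.119, 0.001, -0.01, 0.001]
[0.164, -0.001, -0.233, 0.001, -0.432, 0.001]
120 295 349
150 308 308
180 289 354
210 291 353
240 292 353
```

```bash
python3 k.py 31.9 30 .42 .193 .172 31.9 0 .429 .1985 .21
```

```text
[0.4155 0.19   0.1548] q [ -3.3  31.3 139.1 136.4  32.  -79.7] t 15.6
[0.05, -0.0, -0.033, 0.001, -0.21, 0.001]
[0.158, 0.0, -0.108, 0.001, -0.877, 0.001]
```

Emit:
step_arm(
  steps=[
    [0.02, 0, -0.015, 0, -0.06, 0, -0.3],
    [0.035, 0, -0.03, 0, -0.12, 0, -0.3],
    [0.05, 0, -0.04, 0, -0.2, 0, -0.3],
    [0.07, 0, -0.05, 0, -0.3, 0, -0.3],
    [0.09, 0, -0.06, 0, -0.4, 0, -0.3],
    [0.11, 0, -0.075, 0, -0.52, 0, -0.3],
    [0.13, 0, -0.09, 0, -0.64, 0, -0.3],
    [0.14, 0, -0.1, 0, -0.76, 0, -0.3],
  ],
)

```text
time_s: 16.27
position: [0.4201, 0.2118, 0.1879]
tcp_rot: [[0.748, 0.567, 0.346], [0.473, -0.82, 0.322], [0.466, -0.078, -0.881]]
force: [2.2, -6.1, -2.0]
opening: 0.651
grasp_force: 2.9
```

```bash
python3 k.py 31.9 0 .429 .1985 .23
```

```text
[0.4201 0.2118 0.1879] q [  1.8  20.5 126.   58.8  21.3   4.9] t 16.2667
[0.067, 0.042, -0.128, -0.112, -0.617, 0.036]
```

The arm drifted about 14 mm sideways near a wrist singularity and a finger touched the gauge lightly. I'll recentre before going on.

```bash
python3 k.py 31.9 25 .424 .1955 .19 31.9 0 .429 .1985 .23; python3 - <<'E'
from h import *
print(read_state()['force'],read_state()['grasp_force'])
E
```

```text
[0.4201 0.2118 0.1879] q [  1.8  20.5 126.   58.8  21.3   4.9] t 16.2667
[-0.013, 0.051, -0.019, -0.116, -0.062, 0.01]
[0.067, 0.042, -0.128, -0.112, -0.617, 0.036]
[ 2.23763551 -6.13319168 -1.9614508 ] 2.8851932191173546
```

Emit:
step_arm(
  steps=[
    [-0.005, 0.03, -0.015, -0.08, -0.02, 0, -0.3],
    [-0.013, 0.051, -0.02, -0.116, -0.06, 0.01, -0.3],
    [-0.013, 0.051, -0.02, -0.116, -0.06, 0.01, -0.3],
    [0, 0.05, -0.04, -0.116, -0.15, 0.01, -0.3],
    [0.02, 0.048, -0.06, -0.116, -0.25, 0.02, -0.3],
    [0.035, 0.046, -0.08, -0.114, -0.36, 0.025, -0.3],
    [0.05, 0.044, -0.1, -0.112, -0.48, 0.03, -0.3],
    [0.067, 0.042, -0.128, -0.112, -0.617, 0.036, -0.6],
  ],
)

```text
time_s: 16.93
position: [0.427, 0.2009, 0.2317]
tcp_rot: [[0.846, 0.533, 0.005], [0.533, -0.846, 0.013], [0.012, -0.008, -1.0]]
force: [-0.1, 1.1, -0.6]
opening: 0.674
grasp_force: 0.0
```

```bash
python3 k.py 31.9 0 .429 .1985 .27
```

```text
[0.427  0.2009 0.2317] q [ 11.2  19.6 104.9   0.8  55.   68.5] t 16.9333
[0.003, 0.009, -0.128, -0.011, -0.015, 0.007]
```

Emit:
step_arm(
  steps=[
    [-0.02, 0.009, -0.12, -0.011, -0.015, 0.007, -1],
    [-0.06, 0.009, -0.24, -0.011, -0.015, 0.007, -1],
    [-0.1, 0.009, -0.33, -0.011, -0.015, 0.007, -1],
    [-0.1, 0.009, -0.33, -0.011, -0.015, 0.007, -1],
    [-0.1, 0.009, -0.33, -0.011, -0.015, 0.007, -1],
  ],
)

```text
time_s: 17.35
position: [0.4029, 0.1821, 0.33]
tcp_rot: [[0.848, 0.53, 0.007], [0.53, -0.848, 0.006], [0.009, -0.001, -1.0]]
force: [-0.3, -0.2, -1.0]
opening: 0.971
grasp_force: 0.0
```

```bash
cat > look.py <<'E'
from g import *
from rest import seat,yaw
W=cam('wrist');np.savez('wl.npz',f=W[1],cx=W[2],cy=W[3],T=W[4]);cv2.imwrite('pics/WL.png',W[0])
print(read_state()['position'])
Rt,_=tilt(yaw,40);u=Rt[:,0];n=-Rt[:,2];s=-Rt[:,1]
print('expected top face yellow ends px',[np.round(proj(W,seat+a*u+.014*n+b*s)) for a in(-.042,.075) for b in(-.014,.014)])
h=cv2.cvtColor(W[0],cv2.COLOR_BGR2HSV);m=cv2.inRange(h,(15,120,80),(34,255,255));m[262:]=0
cn=max(cv2.findContours(m,0,2)[0],key=cv2.contourArea);r=cv2.minAreaRect(cn);print(r,np.round(cv2.boxPoints(r)).tolist())
def pl(px):  # on top-face plane -> (along u, side s) relative to seat mm
    o=W[4][:3,3];d=W[4][:3,:3]@[(px[0]-W[2])/W[1],(px[1]-W[3])/W[1],1];t=((seat+.014*n-o)@n)/(d@n);p=o+d*t-seat;return np.round(1000*np.array([p@u,p@s]),1).tolist()
print('box u,s mm',[pl(q) for q in cv2.boxPoints(r)])
red=cv2.inRange(h,(0,150,60),(8,255,255))|cv2.inRange(h,(172,150,60),(180,255,255))
nn,l,st,ce=cv2.connectedComponentsWithStats(red)
print([(st[i,:5].tolist(),pl(ce[i])) for i in range(1,nn) if st[i,4]>25])
v=max([i for i in range(1,nn)],key=lambda i:st[i,4]);print('collar',ray(W,ce[v],.1345))
E
python3 look.py
```

```text
[0.40251361 0.18182793 0.32877592]
expected top face yellow ends px [array([335., 201.]), array([308., 201.]), array([340., 116.]), array([303., 116.])]
((321.0, 164.0), (32.0, 70.0), 0.0) [[305.0, 199.0], [305.0, 129.0], [337.0, 129.0], [337.0, 199.0]]
box u,s mm [[-38.4, 17.1], [61.5, 12.8], [61.6, -12.5], [-38.3, -16.0]]
[([313, 90, 18, 16, 225], [92.2, -0.2]), ([180, 154, 44, 42, 1240], [2.4, 111.9])]
collar [0.34736376 0.28923021 0.1345    ]
```

The gauge lies in the trough, centred to 0.3 mm across, with the red tip at the high end; the collar measures (0.347,0.289). Now I'll regrip with the tool straight down, slightly above the gauge's middle.

```bash
python3 k.py 31.9 0 .429 .1985 .21 31.9 0 .429 .1985 .1627
```

```text
[0.4025 0.1818 0.3288] q [  9.6   9.7 100.9   0.2  69.1  67.6] t 17.4
[0.102, 0.0, 0.397, -0.002, -0.008, 0.002]
[0.101, 0.0, 0.554, -0.002, -0.008, 0.002]
```

Emit:
step_arm(
  steps=[
    [0.1, 0, 0.12, -0.002, -0.008, 0.002, -1],
    [0.102, 0, 0.25, -0.002, -0.008, 0.002, -1],
    [0.102, 0, 0.36, -0.002, -0.008, 0.002, -1],
    [0.102, 0, 0.44, -0.002, -0.008, 0.002, -1],
    [0.102, 0, 0.5, -0.002, -0.008, 0.002, -1],
    [0.102, 0, 0.535, -0.002, -0.008, 0.002, -1],
    [0.102, 0, 0.552, -0.002, -0.008, 0.002, -1],
    [0.102, 0, 0.552, -0.002, -0.008, 0.002, -0.3],
  ],
)

```text
time_s: 18.07
position: [0.4284, 0.1977, 0.1613]
tcp_rot: [[0.85, 0.527, -0.005], [0.527, -0.85, -0.003], [-0.006, -0.0, -1.0]]
force: [0.1, 0.6, -0.4]
opening: 0.971
grasp_force: 0.0
```

Emit:
step_arm(
  steps=[
    [0, 0, 0, 0, 0, 0, 0.3],
    [0, 0, 0, 0, 0, 0, 1],
    [0, 0, 0, 0, 0, 0, 1],
    [0, 0, 0, 0, 0, 0, 1],
    [0, 0, 0, 0, 0, 0, 1],
    [0, 0, 0, 0, 0, 0, 1],
    [0, 0, 0, 0, 0, 0, 1],
    [0, 0, 0, 0, 0, 0, 1],
  ],
)

```text
time_s: 18.73
position: [0.4303, 0.1979, 0.164]
tcp_rot: [[0.85, 0.527, 0.002], [0.527, -0.85, -0.002], [0.0, 0.003, -1.0]]
force: [0.4, -0.4, -0.3]
opening: 0.402
grasp_force: 0.0
```

Emit:
step_arm(
  steps=[
    [0, 0, 0, 0, 0, 0, 1],
    [0, 0, 0, 0, 0, 0, 1],
    [0, 0, -0.06, 0, 0, 0, 1],
    [0, 0, -0.17, 0, 0, 0, 1],
    [0, 0, -0.3, 0, 0, 0, 1],
    [0, 0, -0.43, 0, 0, 0, 1],
    [0, 0, -0.55, 0, 0, 0, 1],
    [0, 0, -0.6, 0, 0, 0, 1],
  ],
)

```text
time_s: 19.4
position: [0.4318, 0.1987, 0.3486]
tcp_rot: [[0.85, 0.527, 0.01], [0.527, -0.85, -0.001], [0.008, 0.006, -1.0]]
force: [0.4, 0.8, -2.2]
opening: 0.323
grasp_force: 29.8
```

```bash
cat > press.py <<'E'
from kin import *
import sys
gx,dn=.0192,.0079; valve=np.array([.3465,.289]); PY=100
c,s_=np.cos(np.radians(40)),np.sin(np.radians(40))
ax=np.array([c,0,-s_]);nr=np.array([-s_,0,-c])    # gauge x and its top normal in tool axes (grip taken with tool down)
def gp(x,side=0,up=0): return (x-gx)*ax+(up-dn)*nr+np.array([0,-side,0])
def target(z,yaw=PY,xy=valve,corr=0):
    Rt=tilt(yaw,50+corr)[0];return Rt,np.array([*xy,z])-Rt@gp(-.075)
E
python3 - <<'E'
from press import *
W=cam('wrist');cv2.imwrite('pics/WA.png',W[0]);s=read_state()
d=np.linalg.inv(np.array(s['tcp_rot']))
Rr=np.array(s['tcp_rot']);P=lambda g:np.round(proj(W,Rr@g+s['position']),1)
print('pred end corners',P(gp(.075,.014,.014)),P(gp(.075,-.014,.014)),'chuck edge',P(gp(-.0425,.014,.014)),P(gp(-.0425,-.014,.014)),'band',P(gp(.0635,0,.014)),'tip',P(gp(.083,0,0)))
h=cv2.cvtColor(W[0],cv2.COLOR_BGR2HSV);m=cv2.inRange(h,(15,120,60),(34,255,255));m[262:]=0
nn,l,st,ce=cv2.connectedComponentsWithStats(m);print([(st[i].tolist(),ce[i].round(1)) for i in range(1,nn) if st[i,4]>60])
red=cv2.inRange(h,(0,150,60),(8,255,255))|cv2.inRange(h,(172,150,60),(180,255,255));nn,l,st,ce=cv2.connectedComponentsWithStats(red);print([(st[i].tolist(),ce[i].round(1)) for i in range(1,nn) if st[i,4]>60])
for q in([.85,0,20],):pass
col=[int(x) for x in cv2.cvtColor(W[0],cv2.COLOR_BGR2GRAY)[40:262:4,320]];print(col)
q=s['joint_positions']
for z in(.26,.18,.1225):
    for yw in(85,100,115):print(z,yw,np.round(target(z,yw)[1],3),ik(*target(z,yw),[-5,20,119,53,65,-59]))
E
```

```text
pred end corners [274.2 245.2] [364.7 245.3] chuck edge [297.9 328.8] [344.4 328.9] band [319.7 259.8] tip [319.5 193.3]
[([282, 179, 85, 81, 4827], array([324.3, 226. ])), ([200, 198, 13, 12, 114], array([206.1, 203.6]))]
[([305, 179, 42, 42, 1390], array([325. , 199.4])), ([189, 183, 39, 38, 1029], array([208.4, 201.2]))]
[210, 174, 170, 179, 182, 175, 156, 131, 138, 138, 118, 139, 141, 174, 167, 177, 172, 183, 175, 125, 136, 166, 167, 168, 138, 123, 145, 179, 140, 140, 141, 141, 142, 143, 143, 76, 72, 73, 72, 73, 73, 73, 76, 69, 62, 73, 153, 154, 154, 157, 161, 161, 141, 126, 111, 120]
0.26 85 [0.346 0.281 0.354] (array([ -7.8,   6.5, 119.8,  54.8,  69.5, -30.7]), np.float64(0.0))
0.26 100 [0.348 0.281 0.354] (array([ -6.2,  11.5, 113. ,  48.5,  79.2, -36.3]), np.float64(0.0))
0.26 115 [0.35  0.282 0.354] (array([ -3.1,  16.1, 105.8,  42.5,  88. , -41.5]), np.float64(0.0))
0.18 85 [0.346 0.281 0.274] (array([ -7.8,  17. , 126.2,  61.5,  60.5, -46.6]), np.float64(0.0))
0.18 100 [0.348 0.281 0.274] (array([ -6.2,  20.4, 118.7,  51.6,  69.8, -47.9]), np.float64(0.0))
0.18 115 [0.35  0.282 0.274] (array([ -3.1,  23.9, 111. ,  43.6,  78.6, -50.4]), np.float64(0.0))
0.1225 85 [0.346 0.281 0.217] (array([ -7.8,  26.3, 129.8,  68.9,  55.1, -60.4]), np.float64(0.0))
0.1225 100 [0.348 0.281 0.217] (array([ -6.2,  28.1, 121.7,  55.4,  63.4, -57.3]), np.float64(0.0))
0.1225 115 [0.35  0.282 0.217] (array([ -3.1,  30.4, 113.6,  45.3,  72. , -57. ]), np.float64(0.0))
```

The grip model matches: end-face edge predicted at row 245 and seen at 246. Now I'll turn the gauge upright and move over the valve in two calls.

```bash
sed -i 's/valve=np.array(\[.3465,.289\])/valve=np.array([.3455,.2898])/' press.py; cat > pz.py <<'E'
from press import *
s=read_state();print(np.round(s['position'],4),'q',np.round(s['joint_positions'],1),round(s['time_s'],2),np.round(s['force'],1))
m=np.array(s['tcp_rot'])@gp(-.075)+s['position'];print('mouth',np.round(m,4),'axis',np.round(np.array(s['tcp_rot'])@ax,3))
for z in map(float,sys.argv[1:]):
    Rt,p=target(z);print(z,rel(Rt,p).tolist())
E
python3 k.py 66 25 .39 .245 .36; python3 pz.py .26
```

```text
[0.4326 0.1989 0.3497] q [11.3 11.4 95.  -0.2 72.8 69.5] t 19.45
[-0.039, -0.205, -0.036, 0.178, 0.528, -0.745]
[0.4326 0.1989 0.3497] q [11.3 11.4 95.  -0.2 72.8 69.5] 19.45 [2.1 0.5 0.4]
mouth [0.3764 0.1635 0.2824] axis [0.643 0.404 0.651]
0.26 [-0.097, -0.386, -0.019, 0.674, 0.967, -1.406]
```

Emit:
step_arm(
  steps=[
    [-0.006, -0.03, -0.01, 0.025, 0.075, -0.106, 1],
    [-0.012, -0.06, -0.015, 0.05, 0.15, -0.212, 1],
    [-0.018, -0.09, -0.02, 0.075, 0.226, -0.319, 1],
    [-0.024, -0.12, -0.025, 0.1, 0.3, -0.425, 1],
    [-0.03, -0.15, -0.03, 0.126, 0.377, -0.53, 1],
    [-0.035, -0.18, -0.036, 0.152, 0.452, -0.638, 1],
    [-0.039, -0.205, -0.036, 0.178, 0.528, -0.745, 1],
    [-0.039, -0.205, -0.036, 0.178, 0.528, -0.745, 1],
  ],
)

```text
time_s: 20.12
position: [0.3846, 0.2437, 0.352]
tcp_rot: [[0.375, 0.914, 0.156], [0.829, -0.406, 0.384], [0.414, -0.015, -0.91]]
force: [-1.0, -1.1, -1.3]
opening: 0.321
grasp_force: 29.8
```

```bash
python3 pz.py .26 .2
```

```text
[0.3846 0.2437 0.352 ] q [  4.2   3.  109.3  25.7  59.   16.6] 20.12 [-1.  -1.1 -1.3]
mouth [0.3699 0.2136 0.2636] axis [0.187 0.389 0.902]
0.26 [0.062, -0.167, 0.023, 0.446, 0.545, -0.617]
0.2 [-0.021, -0.164, 0.205, 0.446, 0.545, -0.617]
```

Emit:
step_arm(
  steps=[
    [0.01, -0.03, 0, 0.065, 0.08, -0.09, 1],
    [0.02, -0.055, 0, 0.13, 0.16, -0.18, 1],
    [0.03, -0.08, 0, 0.195, 0.24, -0.27, 1],
    [0.04, -0.11, 0.005, 0.26, 0.32, -0.36, 1],
    [0.05, -0.135, 0.01, 0.33, 0.4, -0.455, 1],
    [0.06, -0.16, 0.02, 0.39, 0.48, -0.54, 1],
    [0.062, -0.167, 0.023, 0.446, 0.545, -0.617, 1],
    [0.062, -0.167, 0.023, 0.446, 0.545, -0.617, 1],
  ],
)

```text
time_s: 20.78
position: [0.3509, 0.2819, 0.3541]
tcp_rot: [[-0.11, 0.985, -0.132], [0.635, 0.172, 0.753], [0.765, -0.001, -0.645]]
force: [-0.3, -1.3, -0.5]
opening: 0.32
grasp_force: 29.8
```

```bash
cat > chk.py <<'E'
from press import *
s=read_state();Rr=np.array(s['tcp_rot']);P=lambda g:Rr@g+s['position']
for n in('scene','top','wrist'):
    C=cam(n);h=cv2.cvtColor(C[0],cv2.COLOR_BGR2HSV);cv2.imwrite(f'pics/chk_{n}.png',C[0])
    pm=[np.round(proj(C,P(gp(x))),1).tolist() for x in(-.075,-.0425,.075,.083)]
    red=cv2.inRange(h,(0,140,50),(9,255,255))|cv2.inRange(h,(171,140,50),(180,255,255));ye=cv2.inRange(h,(15,110,60),(34,255,255))
    out=[]
    for nm,m in(('red',red),('yel',ye)):
        k,l,st,ce=cv2.connectedComponentsWithStats(m)
        for i in range(1,k):
            if st[i,4]>6 and np.linalg.norm(ce[i]-proj(C,P(gp(.02))))<120:out.append((nm,st[i].tolist(),ce[i].round(1).tolist()))
    print(n,'pred mouth,chuckedge,end,tip',pm,'valve',np.round(proj(C,[*valve,.1455]),1),out)
E
python3 pz.py .26 .165; python3 chk.py
```

```text
[0.3509 0.2819 0.3541] q [ -6.   11.7 112.6  48.5  79.1 -35.9] 20.78 [-0.3 -1.3 -0.5]
mouth [0.3494 0.2894 0.2599] axis [0.001 0.002 1.   ]
0.26 [0.002, -0.013, 0.002, 0.001, 0.003, -0.003]
0.165 [-0.24, -0.013, 0.206, 0.001, 0.003, -0.003]
scene pred mouth,chuckedge,end,tip [[215.8, 142.5], [214.5, 135.5], [209.4, 108.8], [209.1, 106.9]] valve [219.3 166. ] [('red', [112, 130, 3, 3, 7], [113.0, 130.7]), ('red', [214, 166, 11, 7, 48], [219.2, 169.4]), ('yel', [205, 109, 9, 9, 46], [208.0, 112.0])]
top pred mouth,chuckedge,end,tip [[187.6, 252.4], [184.2, 253.2], [170.3, 256.4], [169.3, 256.7]] valve [198.  251.1] [('red', [167, 255, 5, 5, 18], [169.3, 256.9]), ('yel', [183, 238, 6, 23, 56], [185.4, 250.0]), ('yel', [165, 251, 17, 12, 130], [173.4, 256.4])]
wrist pred mouth,chuckedge,end,tip [[321.4, 319.2], [321.5, 306.5], [321.6, 210.1], [321.6, 197.1]] valve [317.7 346.1] [('red', [305, 179, 42, 43, 1402], [325.0, 199.6]), ('red', [298, 339, 42, 18, 573], [318.6, 347.3]), ('yel', [282, 179, 85, 82, 4833], [323.7, 226.0]), ('yel', [286, 261, 76, 32, 1968], [322.3, 277.5]), ('yel', [246, 279, 15, 60, 478], [251.6, 308.5]), ('yel', [384, 279, 15, 59, 488], [392.7, 307.7]), ('yel', [300, 324, 43, 5, 189], [321.8, 325.7]), ('yel', [313, 341, 12, 14, 128], [318.6, 347.8]), ('yel', [163, 350, 365, 24, 7017], [356.0, 363.5])]
```

The top camera's red tip is at (169.3,256.9) against a predicted (169.3,256.7), so the gauge really is upright where the model says. The valve estimate settles at about (0.345,0.2894). I'll descend to just above it.

```bash
sed -i 's/valve=np.array(\[.3455,.2898\])/valve=np.array([.3449,.2894])/' press.py; python3 pz.py .2 .16
```

```text
[0.35   0.2826 0.3558] q [ -5.9  11.4 112.7  48.5  79.  -35.9] 20.93 [-0.7 -1.4 -1. ]
mouth [0.349  0.2902 0.2616] axis [-0.003  0.003  1.   ]
0.2 [-0.158, -0.014, 0.132, 0.005, 0.004, 0.001]
0.16 [-0.259, -0.014, 0.218, 0.005, 0.004, 0.001]
```

Emit:
step_arm(
  steps=[
    [-0.05, -0.014, 0.04, 0.005, 0.004, 0.001, 1],
    [-0.11, -0.014, 0.09, 0.005, 0.004, 0.001, 1],
    [-0.16, -0.014, 0.135, 0.005, 0.004, 0.001, 1],
    [-0.21, -0.014, 0.177, 0.005, 0.004, 0.001, 1],
    [-0.245, -0.014, 0.206, 0.005, 0.004, 0.001, 1],
    [-0.259, -0.014, 0.218, 0.005, 0.004, 0.001, 1],
    [-0.259, -0.014, 0.218, 0.005, 0.004, 0.001, 1],
    [-0.259, -0.014, 0.218, 0.005, 0.004, 0.001, 1],
  ],
)

```text
time_s: 21.6
position: [0.3465, 0.2825, 0.2553]
tcp_rot: [[-0.115, 0.984, -0.133], [0.631, 0.176, 0.756], [0.767, 0.003, -0.641]]
force: [-0.1, -0.2, -0.9]
opening: 0.321
grasp_force: 29.8
```

```bash
python3 pz.py .14 .1345; python3 - <<'E'
from press import *
s=read_state();Rr=np.array(s['tcp_rot'])
C=cam('wrist');cv2.imwrite('pics/WB.png',C[0]);h=cv2.cvtColor(C[0],cv2.COLOR_BGR2HSV)
print('pred mouth',proj(C,Rr@gp(-.075)+s['position']),'valve',proj(C,[*valve,.1455]),'collar',proj(C,[*valve,.1345]))
red=cv2.inRange(h,(0,140,50),(9,255,255))|cv2.inRange(h,(171,140,50),(180,255,255));k,l,st,ce=cv2.connectedComponentsWithStats(red)
print([(st[i].tolist(),ce[i].round(1).tolist()) for i in range(1,k) if st[i,4]>40])
C=cam('top');h=cv2.cvtColor(C[0],cv2.COLOR_BGR2HSV);red=cv2.inRange(h,(0,140,50),(9,255,255))|cv2.inRange(h,(171,140,50),(180,255,255));k,l,st,ce=cv2.connectedComponentsWithStats(red)
print('top tip pred',proj(C,Rr@gp(.081)+s['position']),'collar',proj(C,[*valve,.1345]),[(st[i].tolist(),ce[i].round(1).tolist()) for i in range(1,k) if st[i,4]>6 and 140<ce[i][0]<230])
E
```

```text
[0.3465 0.2825 0.2553] q [ -6.1  22.8 120.   52.9  67.5 -51.2] 21.6 [-0.1 -0.2 -0.9]
mouth [0.3454 0.2905 0.1611] axis [-0.003 -0.002  1.   ]
0.14 [-0.056, -0.002, 0.043, 0.001, -0.002, 0.004]
0.1345 [-0.07, -0.002, 0.055, 0.001, -0.002, 0.004]
pred mouth [321.18387574 318.09743708] valve [320.28400347 324.72319686] collar [320.31142966 328.07486897]
[([304, 179, 43, 43, 1405], [324.9, 199.5]), ([295, 324, 56, 33, 954], [323.2, 343.7])]
top tip pred [181.32241101 255.37361649] collar [199.08744725 251.05199623] [([180, 254, 4, 4, 14], [181.3, 255.5])]
```

Emit:
step_arm(
  steps=[
    [-0.02, -0.002, 0.015, 0, 0, 0.004, 1],
    [-0.04, -0.002, 0.03, 0, 0, 0.004, 1],
    [-0.056, -0.002, 0.043, 0, 0, 0.004, 1],
    [-0.065, -0.002, 0.05, 0, 0, 0.004, 1],
    [-0.065, -0.002, 0.05, 0, 0, 0.004, 1],
  ],
)

```text
time_s: 22.12
position: [0.3458, 0.2812, 0.2295]
tcp_rot: [[-0.11, 0.985, -0.134], [0.631, 0.173, 0.756], [0.768, -0.002, -0.641]]
force: [0.8, -0.6, -2.3]
opening: 0.321
grasp_force: 29.8
```

```bash
python3 pz.py .132 .126 .123 .121
```

```text
[0.3458 0.2812 0.2295] q [ -6.3  26.3 121.4  54.5  64.8 -55.4] 22.12 [ 0.8 -0.6 -2.3]
mouth [0.3442 0.2892 0.1354] axis [ 0.002 -0.003  1.   ]
0.132 [-0.008, 0.002, 0.008, -0.001, -0.004, -0.002]
0.126 [-0.023, 0.002, 0.021, -0.001, -0.004, -0.002]
0.123 [-0.031, 0.002, 0.027, -0.001, -0.004, -0.002]
0.121 [-0.036, 0.002, 0.031, -0.001, -0.004, -0.002]
```

Emit:
step_arm(
  steps=[
    [-0.008, 0.002, 0.008, 0, -0.003, 0, 1],
    [-0.016, 0.002, 0.014, 0, -0.003, 0, 1],
    [-0.023, 0.002, 0.021, 0, -0.003, 0, 1],
    [-0.026, 0.002, 0.024, 0, -0.003, 0, 1],
    [-0.026, 0.002, 0.024, 0, -0.003, 0, 1],
  ],
)

```text
time_s: 22.53
position: [0.346, 0.2823, 0.2202]
tcp_rot: [[-0.111, 0.985, -0.134], [0.631, 0.174, 0.756], [0.768, -0.001, -0.641]]
force: [-2.3, -1.2, 5.7]
opening: 0.318
grasp_force: 29.9
```

```bash
python3 pz.py .123 .121 .119; python3 chk.py | grep -v scene
```

```text
[0.346  0.2823 0.2202] q [ -6.2  27.6 121.8  55.3  63.7 -56.9] 22.53 [-2.3 -1.2  5.7]
mouth [0.3445 0.2903 0.126 ] axis [ 0.001 -0.003  1.   ]
0.123 [-0.009, 0.001, 0.005, -0.001, -0.003, -0.0]
0.121 [-0.014, 0.001, 0.009, -0.001, -0.003, -0.0]
0.119 [-0.019, 0.001, 0.013, -0.001, -0.003, -0.0]
top pred mouth,chuckedge,end,tip [[199.5, 251.0], [196.8, 251.7], [185.8, 254.4], [185.0, 254.6]] valve [198.2 251.3] [('red', [180, 254, 4, 4, 16], [181.5, 255.5]), ('yel', [198, 238, 5, 23, 48], [199.7, 249.5]), ('yel', [181, 249, 15, 11, 110], [188.8, 254.2])]
wrist pred mouth,chuckedge,end,tip [[321.2, 318.0], [321.1, 305.1], [320.1, 206.6], [320.0, 193.3]] valve [321.5 312.1] [('red', [294, 324, 61, 30, 743], [326.1, 340.8]), ('yel', [282, 179, 85, 81, 5319], [323.5, 223.9]), ('yel', [285, 261, 76, 32, 2004], [322.4, 277.2]), ('yel', [246, 279, 15, 60, 477], [251.6, 308.6]), ('yel', [384, 279, 15, 59, 487], [392.7, 307.8]), ('yel', [300, 324, 44, 5, 208], [321.3, 325.9]), ('yel', [163, 350, 364, 24, 6979], [356.0, 363.5])]
```

Emit:
step_arm(
  steps=[
    [-0.006, 0.001, 0.004, 0, -0.003, 0, 1],
    [-0.01, 0.001, 0.006, 0, -0.003, 0, 1],
    [-0.014, 0.001, 0.009, 0, -0.003, 0, 1],
    [-0.014, 0.001, 0.009, 0, -0.003, 0, 1],
    [-0.014, 0.001, 0.009, 0, -0.003, 0, 1],
    [-0.014, 0.001, 0.009, 0, -0.003, 0, 1],
  ],
)

```text
time_s: 23.18
position: [0.3454, 0.2833, 0.2184]
tcp_rot: [[-0.11, 0.985, -0.136], [0.626, 0.175, 0.76], [0.772, -0.001, -0.635]]
force: [-3.0, -4.1, 21.4]
opening: 0.317
grasp_force: 30.0
```

```bash
python3 pz.py .119 .117; python3 chk.py | grep top
```

```text
[0.3454 0.2833 0.2184] q [ -6.2  28.1 121.9  55.7  63.8 -57.6] 23.18 [-3.  -4.1 21.4]
mouth [0.3437 0.2919 0.1243] axis [ 0.003 -0.009  1.   ]
0.119 [-0.017, 0.002, 0.006, -0.002, -0.012, -0.0]
0.117 [-0.022, 0.002, 0.011, -0.002, -0.012, -0.0]
top pred mouth,chuckedge,end,tip [[199.2, 251.2], [196.5, 251.9], [185.8, 254.5], [185.0, 254.7]] valve [198.2 251.3] [('red', [178, 254, 5, 5, 19], [180.1, 256.2]), ('yel', [198, 238, 5, 21, 44], [199.6, 249.0]), ('yel', [181, 249, 15, 12, 119], [188.5, 254.4])]
```

The force rises to 21 N with the mouth at 0.1243, where the fully-down stop is (0.1245), so the collar is down. The top view shows the rod about 45 mm out. I'll hold briefly, then lift straight off.

Emit:
step_arm(
  steps=[
    [0, 0, 0, 0, 0, 0, 1],
    [0, 0, 0, 0, 0, 0, 1],
    [0, 0, 0, 0, 0, 0, 1],
    [0, 0, 0, 0, 0, 0, 1],
  ],
)

```text
time_s: 23.67
position: [0.3454, 0.2833, 0.2184]
tcp_rot: [[-0.11, 0.985, -0.136], [0.626, 0.175, 0.76], [0.772, -0.001, -0.635]]
force: [-2.3, -4.2, 21.6]
opening: 0.318
grasp_force: 30.0
```

Emit:
step_arm(
  steps=[
    [0.02, 0, -0.018, 0, 0, 0, 1],
    [0.05, 0, -0.042, 0, 0, 0, 1],
    [0.08, 0, -0.067, 0, 0, 0, 1],
    [0.12, 0, -0.1, 0, 0, 0, 1],
    [0.17, 0, -0.142, 0, 0, 0, 1],
    [0.23, 0, -0.19, 0, 0, 0, 1],
    [0.3, 0, -0.25, 0, 0, 0, 1],
    [0.36, 0, -0.3, 0, 0, 0, 1],
  ],
)

```text
time_s: 24.33
position: [0.3467, 0.2819, 0.3563]
tcp_rot: [[-0.112, 0.985, -0.132], [0.636, 0.173, 0.752], [0.763, 0.001, -0.646]]
force: [1.0, 0.9, -1.6]
opening: 0.316
grasp_force: 30.0
```

```bash
python3 pz.py .26; python3 chk.py; python3 k.py 66 25 .39 .245 .36
```

```text
[0.3467 0.2819 0.3563] q [ -6.   11.1 112.9  48.3  79.2 -35.9] 24.33 [ 1.   0.9 -1.6]
mouth [0.3454 0.2893 0.2621] axis [-0.001  0.004  1.   ]
0.26 [-0.006, -0.001, 0.004, 0.001, 0.005, 0.0]
scene pred mouth,chuckedge,end,tip [[214.8, 142.6], [213.5, 135.6], [208.3, 108.8], [207.9, 106.9]] valve [219.2 166.2] [('red', [112, 130, 3, 3, 7], [113.0, 130.7]), ('red', [214, 166, 11, 7, 49], [219.1, 169.4]), ('yel', [203, 109, 9, 9, 49], [206.6, 111.9])]
top pred mouth,chuckedge,end,tip [[187.4, 253.8], [184.0, 254.6], [170.0, 258.1], [168.9, 258.4]] valve [198.2 251.3] [('red', [160, 258, 6, 5, 23], [162.3, 260.1]), ('yel', [183, 239, 6, 30, 62], [185.0, 253.2]), ('yel', [164, 252, 17, 13, 141], [172.2, 257.8])]
wrist pred mouth,chuckedge,end,tip [[318.0, 318.3], [317.9, 305.5], [316.9, 208.5], [316.8, 195.5]] valve [317.7 346.6] [('red', [299, 340, 19, 17, 241], [306.4, 348.9]), ('red', [322, 342, 19, 15, 224], [332.5, 348.7]), ('yel', [281, 176, 84, 80, 5257], [322.5, 220.2]), ('yel', [285, 257, 76, 36, 2274], [322.1, 275.2]), ('yel', [246, 279, 15, 60, 482], [251.7, 308.8]), ('yel', [384, 279, 15, 59, 486], [392.7, 307.9]), ('yel', [300, 324, 45, 6, 257], [321.9, 326.4]), ('yel', [314, 342, 12, 13, 128], [319.2, 347.9]), ('yel', [163, 350, 364, 24, 7016], [355.9, 363.5])]
[0.3473 0.2818 0.3559] q [ -6.   11.1 112.9  48.4  79.  -36.1] t 24.4833
[-0.084, 0.119, -0.12, -0.457, -0.534, 0.609]
```

The rod stays out (top tip at (162.3,260.1) against (168.9,258.4) for rod in). Back to the rest by the same route.

Emit:
step_arm(
  steps=[
    [-0.01, 0.015, -0.015, -0.06, -0.07, 0.08, 1],
    [-0.022, 0.03, -0.03, -0.12, -0.14, 0.16, 1],
    [-0.034, 0.048, -0.048, -0.18, -0.21, 0.24, 1],
    [-0.046, 0.065, -0.065, -0.25, -0.29, 0.33, 1],
    [-0.058, 0.082, -0.082, -0.32, -0.37, 0.42, 1],
    [-0.07, 0.1, -0.1, -0.39, -0.45, 0.52, 1],
    [-0.084, 0.119, -0.12, -0.457, -0.534, 0.609, 1],
    [-0.084, 0.119, -0.12, -0.457, -0.534, 0.609, 1],
  ],
)

```text
time_s: 25.15
position: [0.3894, 0.2458, 0.3587]
tcp_rot: [[0.37, 0.914, 0.167], [0.828, -0.406, 0.386], [0.421, -0.004, -0.907]]
force: [-0.1, -0.1, -1.7]
opening: 0.326
grasp_force: 30.0
```

```bash
python3 k.py 31.9 0 .4317 .1993 .34
```

```text
[0.3894 0.2458 0.3587] q [  4.4   2.8 108.5  25.7  59.2  16.9] t 25.15
[-0.102, 0.192, 0.02, -0.17, -0.535, 0.746]
```

Emit:
step_arm(
  steps=[
    [-0.015, 0.025, 0, -0.022, -0.07, 0.1, 1],
    [-0.03, 0.05, 0, -0.045, -0.14, 0.2, 1],
    [-0.045, 0.08, 0, -0.068, -0.21, 0.3, 1],
    [-0.06, 0.11, 0.005, -0.09, -0.29, 0.41, 1],
    [-0.075, 0.14, 0.01, -0.115, -0.37, 0.52, 1],
    [-0.09, 0.17, 0.015, -0.14, -0.45, 0.63, 1],
    [-0.102, 0.192, 0.02, -0.17, -0.535, 0.746, 1],
    [-0.102, 0.192, 0.02, -0.17, -0.535, 0.746, 1],
  ],
)

```text
time_s: 25.82
position: [0.4327, 0.199, 0.3378]
tcp_rot: [[0.849, 0.529, -0.006], [0.529, -0.849, 0.002], [-0.004, -0.005, -1.0]]
force: [0.5, 0.9, -1.8]
opening: 0.315
grasp_force: 30.0
```

```bash
python3 k.py 31.9 0 .4317 .1993 .20 31.9 0 .4317 .1993 .172; python3 - <<'E'
from press import *
W=cam('wrist');cv2.imwrite('pics/WC.png',W[0]);s=read_state();Rr=np.array(s['tcp_rot']);P=lambda g:np.round(proj(W,Rr@g+s['position']),1)
print('pred end',P(gp(.075,.014,.014)),P(gp(.075,-.014,.014)))
h=cv2.cvtColor(W[0],cv2.COLOR_BGR2HSV);m=cv2.inRange(h,(15,120,60),(34,255,255));m[262:]=0
nn,l,st,ce=cv2.connectedComponentsWithStats(m);print([(st[i].tolist(),ce[i].round(1)) for i in range(1,nn) if st[i,4]>60])
print([int(x) for x in cv2.cvtColor(W[0],cv2.COLOR_BGR2GRAY)[168:262:4,290]])
E
```

```text
[0.4327 0.199  0.3378] q [11.1 12.5 95.5  0.2 72.3 69.1] t 25.8167
[-0.0, -0.0, 0.459, -0.007, 0.005, 0.001]
[-0.0, 0.0, 0.553, -0.007, 0.005, 0.001]
pred end [271.6 248.8] [360.9 248.5]
[([281, 176, 85, 80, 5192], array([323. , 219.9])), ([199, 199, 13, 12, 119], array([205.1, 204.5])), ([285, 258, 76, 4, 170], array([322.1, 260.3]))]
[159, 156, 138, 120, 123, 132, 134, 137, 139, 141, 143, 145, 146, 147, 148, 149, 153, 158, 150, 130, 123, 126, 129, 105]
```

Emit:
step_arm(
  steps=[
    [0, 0, 0.12, -0.007, 0.005, 0.001, 1],
    [0, 0, 0.24, -0.007, 0.005, 0.001, 1],
    [0, 0, 0.35, -0.007, 0.005, 0.001, 1],
    [0, 0, 0.43, -0.007, 0.005, 0.001, 1],
    [0, 0, 0.49, -0.007, 0.005, 0.001, 1],
    [0, 0, 0.53, -0.007, 0.005, 0.001, 1],
    [0, 0, 0.545, -0.007, 0.005, 0.001, 1],
    [0, 0, 0.545, -0.007, 0.005, 0.001, 1],
  ],
)

```text
time_s: 26.53
position: [0.4299, 0.1987, 0.1757]
tcp_rot: [[0.849, 0.528, 0.001], [0.528, -0.849, 0.0], [0.001, 0.001, -1.0]]
force: [0.3, -0.4, -1.5]
opening: 0.321
grasp_force: 30.0
```

```bash
python3 k.py 31.9 0 .4317 .1993 .167 31.9 0 .4317 .1993 .165
```

```text
[0.4299 0.1987 0.1757] q [ 11.3  25.2 107.6  -0.   47.1  69.4] t 26.5333
[0.006, 0.002, 0.029, 0.001, -0.002, -0.0]
[0.006, 0.002, 0.036, 0.001, -0.002, -0.0]
```

Emit:
step_arm(
  steps=[
    [0.006, 0.002, 0.015, 0, 0, 0, 1],
    [0.006, 0.002, 0.025, 0, 0, 0, 1],
    [0.006, 0.002, 0.029, 0, 0, 0, 1],
    [0.006, 0.002, 0.029, 0, 0, 0, 1],
  ],
)

```text
time_s: 26.87
position: [0.4337, 0.1996, 0.1686]
tcp_rot: [[0.85, 0.527, 0.006], [0.527, -0.85, -0.0], [0.005, 0.003, -1.0]]
force: [-0.3, 0.3, -1.8]
opening: 0.323
grasp_force: 30.0
```

Emit:
step_arm(
  steps=[
    [0, 0, 0.003, 0, 0, 0, 1],
    [0, 0, 0.006, 0, 0, 0, 1],
    [0, 0, 0.006, 0, 0, 0, 1],
    [0, 0, 0.006, 0, 0, 0, 1],
  ],
)

```text
time_s: 27.2
position: [0.4339, 0.1997, 0.1675]
tcp_rot: [[0.85, 0.527, 0.007], [0.527, -0.85, -0.0], [0.006, 0.004, -1.0]]
force: [-2.1, -1.4, 6.1]
opening: 0.315
grasp_force: 30.0
```

It has touched the floor lightly (about 8 N along the slope's normal). Releasing now.

Emit:
step_arm(
  steps=[
    [0, 0, -0.003, 0, 0, 0, 1],
    [0, 0, -0.003, 0, 0, 0, 0.2],
    [0, 0, -0.003, 0, 0, 0, 0],
    [0, 0, -0.003, 0, 0, 0, -0.5],
    [0, 0, -0.003, 0, 0, 0, -1],
    [0, 0, -0.003, 0, 0, 0, -1],
    [0, 0, -0.003, 0, 0, 0, -1],
    [0, 0, -0.003, 0, 0, 0, -1],
  ],
)

```text
time_s: 27.87
position: [0.4336, 0.1996, 0.1674]
tcp_rot: [[0.85, 0.527, 0.006], [0.527, -0.85, -0.0], [0.005, 0.003, -1.0]]
force: [-0.9, -0.5, 0.2]
opening: 0.764
grasp_force: 0.0
```

Emit:
step_arm(
  steps=[
    [0, 0, -0.06, 0, 0, 0, -1],
    [0, 0, -0.15, 0, 0, 0, -1],
    [0, 0, -0.27, 0, 0, 0, -1],
    [-0.05, 0, -0.4, 0, 0, 0, -1],
    [-0.1, 0, -0.5, 0, 0, 0, -1],
    [-0.1, 0, -0.54, 0, 0, 0, -1],
    [-0.1, 0, -0.54, 0, 0, 0, -1],
    [-0.1, 0, -0.54, 0, 0, 0, -1],
  ],
)

```text
time_s: 28.53
position: [0.4073, 0.1839, 0.3297]
tcp_rot: [[0.85, 0.527, 0.008], [0.527, -0.85, -0.0], [0.006, 0.004, -1.0]]
force: [1.1, 0.0, -0.1]
opening: 0.998
grasp_force: 0.0
```

```bash
python3 look.py; cp pics/WL.png pics/WL2.png; python3 - <<'E'
from h import *
s=read_state();print(s['time_s'],s['opening'],s['force'])
E
```

```text
[0.40675971 0.18379629 0.32857366]
expected top face yellow ends px [array([333., 205.]), array([307., 205.]), array([337., 122.]), array([301., 122.])]
((322.0, 169.0), (68.0, 32.0), 90.0) [[306.0, 135.0], [338.0, 135.0], [338.0, 203.0], [306.0, 203.0]]
box u,s mm [[61.1, 10.4], [61.0, -15.0], [-38.7, -18.9], [-38.5, 14.4]]
[([312, 51, 19, 18, 274], [128.1, -1.7]), ([179, 159, 43, 42, 1233], [3.0, 111.7])]
collar [0.34739169 0.28923161 0.1345    ]
28.5833 0.998680733916689 [4.69342983e-04 2.97649467e-01 5.33999435e-01]
```

The gauge lies at the lip as before (yellow from -38.6 to 61 mm along the trough, 2 mm off centre, within the guides). The rod tip is about 36 mm further up the slope than before the press. The hand is clear, so I'm handing in.

```bash
python3 -c "
from rig import *
print(hand_in())"
```

```text
the job is handed in; nothing more can be done
None
```

The gauge was pressed over the valve until the collar reached its stop (21 N at the fully-down height). It is now back in the rest, chuck at the low end, with the rod about 36–45 mm out, and the job is handed in; the gauge was also set down once on the bench to change grip before its first placing, and a finger lightly brushed it in the rest.

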